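# Clear the stone-rubbing station

### The job

The rubbing is finished, so clear the station: snap the T-handle key forward out of its sprung clip, use it to turn open the clamp over every limestone tablet in the iron fixture, and lay the tablets flat, carved face up, on the slatted drying rack. Snap the key back into its clip and hang every hand pad by its handle on a hook of the rail. Open the clamps only with the key, never with the fingers, and leave the other tools on the bench where they are.

Things in the scene. Friction and masses are not known exactly. Their poses are not given: they have to be found in the camera images.
- key_grip (a point): Middle of the wooden crossbar of the T-handle square key, which stands upright in its clip, tip down. Crossbar 104 mm along this point's y, 20 mm thick along x (flat sides), 24 mm high; z up along the shank. Below it: a 24 mm sleeve whose underside is 37 mm below this point, a round 14 mm shank, and a 22 mm collar from 70 to 78 mm below. 240 g.
- key_tip (a point): End of the key's 12 mm square tip, on the key's axis, 162 mm below the crossbar's middle. The square is 30 mm long, its flats face the key's x and y (as for key_grip), and the last 3 mm are reduced to 9 mm.
- key_home (a point): Where key_grip lies with the key home in the clip. The clip, 54 mm lower, opens towards -x of this frame: two sprung jaws hold the 14 mm shank; out (-x) or in (+x) takes 5 to 15 N. The sleeve rests on a slotted fork above the jaws, the collar is 7 mm under them: the key cannot be lifted out, and goes back in upright, 0 to 4 mm high, then drops on the fork. The holder ends 36 mm below this point.
- fixture: Iron bed fixed to the bench, 180 x 310 x 16 mm, origin under its centre. Three nests in a row along its y, 100 mm apart; tablets lie along its x, clamps at their -x end. Each nest: pins 6 mm thick and 8 mm high whose axes are 27 mm either side of the tablet's middle line, 24 to 29 mm from its middle lengthwise, and a stop 12 mm high at the +x end.
- clamp1_socket (a point): Centre of the mouth of the square socket in the -y nest's clamp bolt, on its turning axis, 60 mm above the bench. Socket 13.4 mm square, 2 mm chamfer, 22 mm deep, flats facing this point's x and y; head 38 mm square. A toe 18 mm wide and 14 mm thick reaches along this point's x to 50 mm from the axis, over the tablet's end, just above it.
- clamp2_socket (a point): Centre of the mouth of the square socket in the middle nest's clamp bolt, on its turning axis, 60 mm above the bench. Socket 13.4 mm square, 2 mm chamfer, 22 mm deep, flats facing this point's x and y; head 38 mm square. A toe 18 mm wide and 14 mm thick reaches along this point's x to 50 mm from the axis, over the tablet's end, just above it.
- clamp3_socket (a point): Centre of the mouth of the square socket in the +y nest's clamp bolt, on its turning axis, 60 mm above the bench. Socket 13.4 mm square, 2 mm chamfer, 22 mm deep, flats facing this point's x and y; head 38 mm square. A toe 18 mm wide and 14 mm thick reaches along this point's x to 50 mm from the axis, over the tablet's end, just above it.
- clamp1 (a joint): Angle of the -y nest's clamp bolt and toe, rad. Starts at 0 to 0.2 with the toe over the nest (0: along the fixture's +x); grows counter-clockwise seen from above. The toe is clear of the tablet from 1.2 on; stop at 1.75. Turning takes about 0.25 N m and it stays where it is left. The key has some 0.1 rad of play in the socket.
- clamp2 (a joint): Angle of the middle nest's clamp bolt and toe, rad. Starts at 0 to 0.2 with the toe over the nest (0: along the fixture's +x); grows counter-clockwise seen from above. The toe is clear of the tablet from 1.2 on; stop at 1.75. Turning takes about 0.25 N m and it stays where it is left. The key has some 0.1 rad of play in the socket.
- clamp3 (a joint): Angle of the +y nest's clamp bolt and toe, rad. Starts at 0 to 0.2 with the toe over the nest (0: along the fixture's +x); grows counter-clockwise seen from above. The toe is clear of the tablet from 1.2 on; stop at 1.75. Turning takes about 0.25 N m and it stays where it is left. The key has some 0.1 rad of play in the socket.
- tablet1_c (a point): Centre of a limestone tablet 90 (x) x 45 (y) x 25 (z) mm, 230 g, carved face to +z. It starts in the -y nest under that nest's clamp, or is absent (None).
- tablet2_c (a point): Centre of a limestone tablet 90 (x) x 45 (y) x 25 (z) mm, 230 g, carved face to +z. It starts in the middle nest under that nest's clamp, or is absent (None).
- tablet3_c (a point): Centre of a limestone tablet 90 (x) x 45 (y) x 25 (z) mm, 230 g, carved face to +z. It starts in the +y nest under that nest's clamp, or is absent (None).
- rack: Slatted wooden drying rack fixed to the bench, 300 (x) x 150 (y) mm, slat tops 26 mm above the bench, with a lip 5 mm thick and 8 mm higher than the slats all round; origin under its centre. Room for three tablets side by side, each lying along its y.
- pad1_grip (a point): Middle of the handle bar of a hand pad, or None if absent: round wooden bar 18 mm thick along this point's y, a 10 mm post at each end 64 mm from the middle. Below it the flat pad 65 (x) x 150 (y) mm, its top 54 mm and its underside 70 mm below this point; 45 mm clear between pad and bar. 240 to 375 g. It lies pad down in a drip tray (floor 4 mm thick, rim 12 mm high).
- pad2_grip (a point): Middle of the handle bar of a hand pad, or None if absent: round wooden bar 18 mm thick along this point's y, a 10 mm post at each end 64 mm from the middle. Below it the flat pad 65 (x) x 150 (y) mm, its top 54 mm and its underside 70 mm below this point; 45 mm clear between pad and bar. 240 to 375 g. It lies pad down in a drip tray (floor 4 mm thick, rim 12 mm high).
- hookrail: Low rail on two feet fixed to the bench, 380 mm along its y, top 144 mm above the bench; origin on the bench under its middle, front facing -x. Two hooks stick out of it towards -x.
- hook_l (a point): Seat of the rail's +y hook: top of its round 10 mm wire, 133 mm above the bench, 69 mm in front of the rail's face. Towards -x of this frame the wire runs level for 13 mm more, then slants up to a tip 30 mm in front of this point and 16 mm above it. A hand pad hangs with its bar lying across the wire. The hooks are 175 mm apart.
- hook_r (a point): Seat of the rail's -y hook: top of its round 10 mm wire, 133 mm above the bench, 69 mm in front of the rail's face. Towards -x of this frame the wire runs level for 13 mm more, then slants up to a tip 30 mm in front of this point and 16 mm above it. A hand pad hangs with its bar lying across the wire. The hooks are 175 mm apart.
- flat_chisel_c (a point): Middle of a steel flat chisel lying on the bench, 160 mm long (bystander).
- claw_chisel_c (a point): Middle of a steel claw chisel lying on the bench, 160 mm long (bystander).
- mallet: Round wooden mallet standing on its head, 90 mm wide, 215 mm high, origin under it (bystander).
- brush_c (a point): Middle of a wooden dust brush, 230 mm long (bystander).
- offcut: Limestone offcut 45 x 40 x 30 mm, origin under it (bystander).

How it is judged:
On the way, in this order (a step that is already met when the one before it is completed fails the run):
1. the key is snapped out of its clip (distance between key_grip and key_home above 0.05 m), for 0.2 s.
2. every tablet has been lifted out of its nest (distance of each of tablet1_c, tablet2_c, tablet3_c from where it was at the start of the episode above 0.09 m), for 0.2 s.
At the end, for the whole second after the job is handed in: Every tablet lies flat (within about 8 degrees) and carved face up on the slats of the drying rack, its centre over the rack and not on another tablet; every hand pad hangs at rest with its handle bar on the wire of a hook; the key is home and upright in its clip, within 7 mm (x of tablet1_c in the frame of rack between -0.145 and 0.145 m and y of tablet1_c in the frame of rack between -0.07 and 0.07 m and z of tablet1_c in the frame of rack between 0.033 and 0.045 m and angle between each of tablet1_c, tablet2_c, tablet3_c's own z axis and vertical below 0.15 rad and linear speed of each of tablet1, tablet2, tablet3, key below 0.03 m/s and x of tablet2_c in the frame of rack between -0.145 and 0.145 m and y of tablet2_c in the frame of rack between -0.07 and 0.07 m and z of tablet2_c in the frame of rack between 0.033 and 0.045 m and x of tablet3_c in the frame of rack between -0.145 and 0.145 m and y of tablet3_c in the frame of rack between -0.07 and 0.07 m and z of tablet3_c in the frame of rack between 0.033 and 0.045 m and ((z of hook_l in the frame of pad1_grip between -0.024 and -0.003 m and y of hook_l in the frame of pad1_grip between -0.058 and 0.058 m and x of pad1_grip in the frame of hookrail between -0.105 and -0.012 m) or (z of hook_r in the frame of pad1_grip between -0.024 and -0.003 m and y of hook_r in the frame of pad1_grip between -0.058 and 0.058 m and x of pad1_grip in the frame of hookrail between -0.105 and -0.012 m)) and contact force between each of pad1, pad2 and hookrail above 1 N and linear speed of each of pad1, pad2 below 0.05 m/s and ((z of hook_l in the frame of pad2_grip between -0.024 and -0.003 m and y of hook_l in the frame of pad2_grip between -0.058 and 0.058 m and x of pad2_grip in the frame of hookrail between -0.105 and -0.012 m) or (z of hook_r in the frame of pad2_grip between -0.024 and -0.003 m and y of hook_r in the frame of pad2_grip between -0.058 and 0.058 m and x of pad2_grip in the frame of hookrail between -0.105 and -0.012 m)) and distance between key_grip and key_home below 0.007 m and angle between key_grip's own z axis and vertical below 0.12 rad); the robot touches nothing.
It fails at once if a clamp is pushed with the fingers (over 4 N) instead of the key (contact force between the fingers and clamp1 above 4 N or contact force between the fingers and clamp2 above 4 N or contact force between the fingers and clamp3 above 4 N).
It fails at once if one of the other tools on the bench is moved by more than 5 cm (distance of any of flat_chisel_c, claw_chisel_c, mallet, brush_c, offcut from where it was at the start of the episode above 0.05 m).
Of tablet1, tablet2, tablet3 only 2 to 3 are there at a start; the rules pass over those that are not, and their reading is None.
Of pad1, pad2 only 1 to 2 are there at a start; the rules pass over those that are not, and their reading is None.
At some moment in a run one of pad1, pad2, tablet1, tablet2, tablet3 may be knocked a few centimetres aside while the robot is not near it.
It also fails if it takes over 210 s, if anything falls off the work surface, if the arm or the gripper's body presses on something with over 40 N, if the wrist force passes 120 N, or if a joint passes its speed limit or range.

### The arm

A 7-joint arm with a two-finger parallel gripper is mounted at the origin on the work surface. World frame = base frame: x ahead of the robot, y to its left, z up, the work surface at z = 0. Lengths are in m, angles in rad, forces in N, time in s.
With the tool pointing down it reaches from about 0.4 to 0.925 m from the base axis. Payload 5.6 kg.
Tool frame: the origin (TCP) lies between the finger pads; the fingertips stand 25 mm ahead of it and the grasp point (between the pads) lies 6 mm ahead of it; z points along the fingers, y is the line along which they close (so a half turn about z gives the same grasp; the last joint's range is limited). The gripper opens to 85 mm and grips with 20 to 120 N. Pads are 22 mm wide; open, the fingers measure 114 mm over their backs; the gripper's body (76 mm by 85 mm) begins 54 mm behind the grasp point. The pads swing forward as they close: fully open they stand 13 mm farther back than shut.
Start: joints at [1.235, 0.468, -0.012, 1.603, 0.006, 1.071, -0.056], TCP at [0.188, -0.622, 0.256] pointing down, gripper open.
Joint ranges: [-2.53, 2.53], [-0.31, 2.02], [-1.57, 1.55], [0.28, 2.44], [-1.29, 4.43], [0.15, 1.84], [-2.92, 2.92]. Speed limits (rad/s): [2.57, 2.57, 3.14, 3.14, 3.14, 3.14, 3.14].

### API

Orientations are given as [roll, pitch, yaw] about the fixed x, y, z axes, in that order (R = Rz(yaw) Ry(pitch) Rx(roll)).
In Python, from workcell import readout, eyes, ctrl gives the robot as it stands.
- The arm moves only by the tool move_arm, never from a script. Its argument "steps" is a list of rows, each an object of numbers: "x", "y", "z": the shift along the tool's x, y, z in cm; "yaw": the turn about the tool's z in degrees. In form: [{"x": .., "y": .., "z": .., "yaw": ..}, ...]. A call has 1 to 10 rows; each row shifts and turns the commanded pose from where the row before left it, along the tool's axes as they then stand; what a row does not reach is not made up. A row lasts 1/12 s, in which the tool goes at most 41.7 mm and 7.16 degrees, less where a joint would pass 70% of its speed; a pose out of reach is approached as far as the arm can. A call is refused whole if a number of a shift passes 4.17 or a number of a turn 7.16, either way. A call with a gripper value outside its range is refused whole. "grip" is the opening, from 0 (shut) to 1 (fully open), set as the call begins (left out, the last holds). The fingers move at their own pace and stop on an object; "squeeze" is the grip in N (left out, the last holds). Time passes only in rows, so rows that do not move let the fingers close. It gives the time, the measured TCP pose, the force, the opening and the grip force at its end, in the units of the state.
- readout.get_obs(): the state, without advancing time (a new reading comes with each control period).
- eyes.capture(name): name is "side" or "top"; returns a dict with "image" (400x640x3 uint8, red, green, blue), "z_map" (400x640 float32, m along the optical axis (not along the pixel's ray), 0 where there is no reading), "fx", "fy", "cx", "cy" (pixels), "eye" and "rotation" of the camera in the world. Camera axes: x right, y down, z forward; pixel columns grow to the right and rows downward; lengths in m; the calibration is good to about 2 mm. A picture is of the moment at which its call begins.
- ctrl.finish_job(): hands the job in; it is judged then, once.
The state is a dict: "clock": time; "joints": joint angles; "joint_vel": joint speeds; "tau": joint torques, N m; "tool_pos": TCP position; "tool_rot": TCP orientation; "contact_force": force on the tool from outside, world axes, zero at the start; "ft_torque": the same for the moment, N m; "opening": finger opening in m; "grip_force": force on a finger pad.
Only numpy, scipy, OpenCV 4.12 (cv2) and the standard library are available. Lean on these libraries where they do the work, as an engineer would, in place of code of your own. Each camera call takes 0.05 s, during which the arm holds its last target. There are 200 camera calls.

## Working session

There is one attempt and no reset: what is moved stays moved. The work goes in short steps, Python scripts to look and compute and a tool call to move; the robot and the scene stay as the last step left them, time stands still between calls to the robot, and variables do not carry over. Pictures are saved under pics/ and viewed, at most 14 in all, crops included, and the job is handed in when it is done.

Besides the shell and the picture viewer there is one more tool, called after ">>>" in YAML: its name, and indented under it one key for each argument. move_arm: Moves the arm, as the interface text tells. Its arguments: {"type":"object","properties":{"steps":{"type":"array"},"grip":{"type":"number"},"squeeze":{"type":"number"}},"required":["steps"]}

```bash
mkdir -p pics; cat > h.py <<'E'
import numpy as np, cv2
from workcell import readout, eyes, ctrl
def cap(n, save=None):
    c=eyes.capture(n)
    if save: cv2.imwrite('pics/'+save+'.png', cv2.cvtColor(c['image'],cv2.COLOR_RGB2BGR)); np.savez('pics/'+save,**c)
    return c
def world(c):
    v,u=np.mgrid[0:400,0:640]; z=c['z_map']
    P=np.stack([(u-c['cx'])/c['fx']*z,(v-c['cy'])/c['fy']*z,z],-1)
    W=P@np.array(c['rotation']).T+np.array(c['eye']); W[z==0]=np.nan
    return W
E
python3 - <<'E'
from h import *
for n in('top','side'):
    c=cap(n,n+'0'); print(n,c['eye'],c['rotation'],c['fx'],c['cx'],c['cy'])
o=readout.get_obs(); print(o)
E
```

```text
top [ 0.30830692 -0.00768241  1.24237029] [-2.9608641  -0.00371092 -1.57108466] 370.2366555709962 316.95636490375534 200.59709861211758
side [-0.07281149  0.74357508  0.83417516] [-2.1980675  -0.01675464 -2.45295622] 384.47780649286136 317.95578549754214 202.915444284034
{'clock': 0.1, 'joints': array([ 1.23495954,  0.4682956 , -0.01164056,  1.60353116,  0.00604066,
        1.07143435, -0.05632285]), 'joint_vel': array([-0.00026202, -0.00161164, -0.00068883, -0.00318485,  0.00047242,
        0.00021242,  0.0001016 ]), 'tau': array([ 1.82151613e-03, -5.33521378e+01,  2.18942785e-02, -2.51965410e+01,
        1.14904359e-02,  4.33350200e-03, -3.43782943e-06]), 'tool_pos': array([ 0.18744997, -0.6218917 ,  0.25542954]), 'tool_rot': array([-3.13996413e+00,  1.36114604e-04,  2.92802781e-01]), 'contact_force': array([-0.34532439,  0.21280098, -0.04701746]), 'ft_torque': array([-0.05819331, -0.01222221, -0.03510724]), 'grip_force': 0.0, 'opening': 0.08543346119847368}
```

```bash
sed -i "s/np.array(c\['rotation'\]).T/Rotation.from_euler('xyz',c['rotation']).as_matrix().T/; 1a from scipy.spatial.transform import Rotation" h.py
python3 - <<'E'
from h import *
for n in('top0','side0'):
    im=cv2.imread(f'pics/{n}.png'); cv2.imwrite(f'pics/{n}b.png',cv2.resize(im,(800,500),interpolation=cv2.INTER_CUBIC))
    c=np.load(f'pics/{n}.npz'); W=world(c); print(np.nanmin(W,(0,1)),np.nanmax(W,(0,1)), W[200:400:40,60:640:120].round(3).tolist() if n=='top0' else '')
E
```

```text
[-0.26438283 -1.98131055 -0.77684019] [1.93034929 1.910292   0.70663466] [[[0.509, 0.757, 0.15], [0.538, 0.455, -0.002], [0.535, 0.045, 0.013], [0.537, -0.364, 0.003], [0.537, -0.775, 0.001]], [[0.39, 0.741, 0.151], [0.401, 0.445, 0.002], [0.401, 0.044, -0.001], [0.401, -0.356, 0.006], [0.402, -0.763, -0.004]], [[0.271, 0.828, 0.001], [0.271, 0.437, -0.001], [0.27, 0.043, -0.0], [0.27, -0.351, -0.001], [0.272, -0.711, 0.059]], [[0.168, 0.698, 0.175], [0.145, 0.428, 0.0], [0.144, 0.042, 0.001], [0.145, -0.343, 0.005], [0.181, -0.568, 0.281]], [[0.024, 0.799, -0.001], [0.024, 0.42, 0.001], [0.052, 0.036, 0.126], [0.022, -0.338, -0.0], [0.022, -0.719, 0.001]]]
[-0.60734141 -2.07608998 -0.76817222] [2.10950351 0.84266025 0.73663771]
```

View pics/top0b.png

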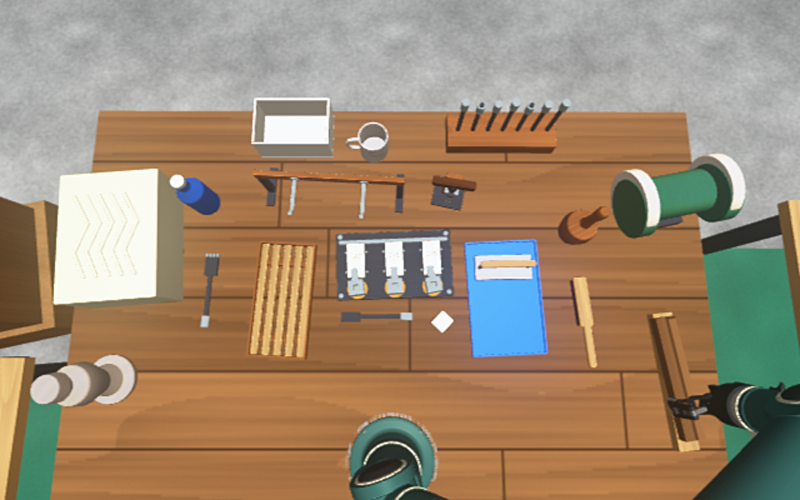

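View pics/side0b.png

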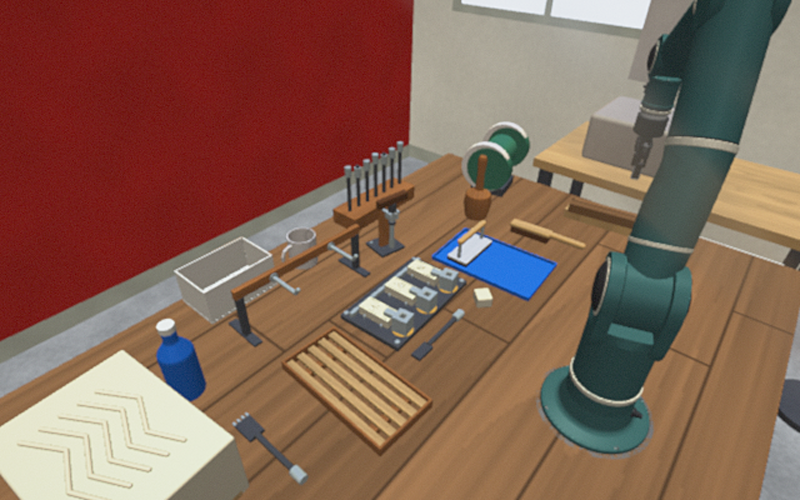

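```bash
cat >> h.py <<'E'
def sel(W,box,zr):  # box: u0,v0,u1,v1 in 800x500 px
    u0,v0,u1,v1=[int(b*.8) for b in box]; P=W[v0:v1,u0:u1].reshape(-1,3)
    return P[(P[:,2]>zr[0])&(P[:,2]<zr[1])]
def rect(P):
    (c,s,a)=cv2.minAreaRect((P[:,:2]*1000).astype(np.float32)); return np.round(c,1),np.round(s,1),round(a,2),'n',len(P),'z',np.percentile(P[:,2],[5,50,95]).round(4)
E
python3 - <<'E'
from h import *
W=world(np.load('pics/top0.npz'))
S=lambda n,b,z:print(n,*rect(sel(W,b,z)))
S('fix',(325,225,465,305),(.009,.03)); 
S('fixall',(325,225,465,305),(.009,.08)); 
S('rack',(240,235,325,365),(.015,.05))
S('racklip',(240,235,325,365),(.029,.05))
P=sel(W,(420,165,490,220),(.05,.4)); print('keyz',np.histogram(P[:,2],bins=np.arange(.05,.3,.01)))
S('key',(420,165,490,220),(P[:,2].max()-.012,.4))
S('bar',(470,250,545,280),(.065,.12)); S('pad',(470,250,545,280),(.014,.035)); S('tray',(455,230,560,365),(.003,.03))
for i,(u0,u1) in enumerate([(413,450),(376,413),(338,376)]):
    S(f'head{i+1}',(u0,240,u1,300),(.052,.07)); S(f'tab{i+1}',(u0,240,u1,300),(.034,.045))
S('hookl',(280,182,304,220),(.11,.17)); S('hookr',(354,182,372,225),(.11,.17)); S('rail',(245,160,415,225),(.135,.16))
Ws=world(np.load('pics/side0.npz'))
S2=lambda n,b,z:print(n,*rect(sel(Ws,b,z)))
P=sel(Ws,(365,185,415,255),(.0,.4)); print('keyz',np.histogram(P[:,2],bins=np.arange(.0,.3,.01))[0])
S2('key s',(365,185,415,255),(P[:,2].max()-.02,.4))
S2('hookl s',(265,270,302,296),(.11,.17));S2('hookr s',(325,240,352,270),(.11,.17))
S2('bar s',(455,215,490,245),(.062,.12))
E
python3 - <<'E'
import cv2
a=cv2.imread('pics/top0.png')[130:250,260:460]; b=cv2.imread('pics/side0.png')[140:280,250:450]
import numpy as np
cv2.imwrite('pics/crop0.png',np.vstack([cv2.resize(a,(500,300),interpolation=cv2.INTER_CUBIC),cv2.resize(b,(428,300),interpolation=cv2.INTER_CUBIC)[:, :].copy() if 0 else cv2.copyMakeBorder(cv2.resize(b,(428,300),interpolation=cv2.INTER_CUBIC),0,0,0,72,cv2.BORDER_CONSTANT)]))
E
```

```text
fix [498.  -23.4] [180.6 349.1] 2.32 n 3197 z [0.0114 0.0155 0.026 ]
fixall [498.  -23.4] [180.6 349.1] 2.32 n 4847 z [0.012  0.0178 0.0586]
rack [403.5 288.9] [152.3 300.1] 86.39 n 3311 z [0.0189 0.0255 0.034 ]
racklip [403.4 288.7] [151.9 300.2] 86.52 n 598 z [0.0293 0.0322 0.0366]
keyz (array([  5,   6,   3,   2,   1,  10,   7,   6,  41,  42,   8,  15,  35,
       211,  25,   0,   0,   0,   0,   0,   0,   0,   0,   0]), array([0.05, 0.06, 0.07, 0.08, 0.09, 0.1 , 0.11, 0.12, 0.13, 0.14, 0.15,
       0.16, 0.17, 0.18, 0.19, 0.2 , 0.21, 0.22, 0.23, 0.24, 0.25, 0.26,
       0.27, 0.28, 0.29]))
key [ 668.3 -148.7] [103.7  20.6] 80.21 n 235 z [0.1828 0.1873 0.1908]
bar [ 489.4 -295.8] [ 17.6 141.4] 0.19 n 247 z [0.0747 0.0803 0.0849]
pad [ 488.5 -304.2] [ 65.3 169.2] 0.01 n 625 z [0.0158 0.0194 0.023 ]
tray [ 415.1 -310.7] [282.6 359.1] 88.61 n 3604 z [0.0032 0.0057 0.0206]
head1 [ 453.8 -103. ] [68.  38.1] 10.94 n 168 z [0.0537 0.0586 0.0624]
tab1 [ 487.4 -103.7] [139.2  45.1] 2.28 n 337 z [0.0358 0.0401 0.0436]
head2 [450.5  -4.6] [69.3 37.1] 6.47 n 171 z [0.0531 0.0581 0.0626]
tab2 [484.7  -4.2] [139.4  43. ] 0.15 n 335 z [0.0361 0.0403 0.0438]
head3 [445.8  96. ] [67.5 38.4] 8.44 n 172 z [0.053  0.0586 0.0622]
tab3 [479.4  97.4] [136.8  43.5] 0.97 n 338 z [0.0363 0.04   0.0439]
hookl [644.7 249.2] [ 9.9 90. ] 87.16 n 93 z [0.1267 0.1312 0.1468]
hookr [643.3  67.2] [99.6 40.4] 8.84 n 115 z [0.1255 0.1314 0.1441]
rail [651.2 160.8] [378.6 112.4] 87.23 n 628 z [0.1371 0.1427 0.1463]
keyz [785 225  65  59  88 290  49  44  43  37  40  31  38  34  33  18  20  66
  92  49   0   0   0   0   0   0   0   0   0]
key s [ 668.9 -148.5] [105.   23.5] 79.15 n 188 z [0.1745 0.1872 0.1922]
hookl s [661.4 251.7] [ 61.5 110.1] 63.54 n 207 z [0.1224 0.1339 0.1468]
hookr s [662.5  72.9] [54.5 97. ] 55.49 n 134 z [0.123  0.1329 0.1445]
bar s [ 489.5 -295.8] [ 17.9 140.1] 0.87 n 138 z [0.0737 0.0817 0.0858]
```

View pics/crop0.png

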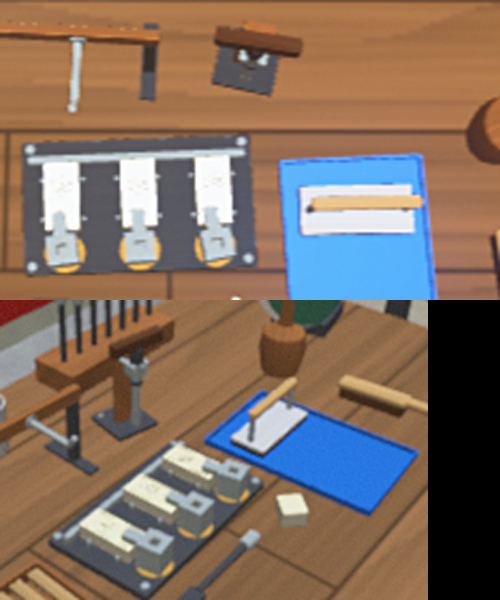

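The top view shows three tablets in the fixture (394,265), one pad in the tray (505,265), the key at (454,185), the rack at (282,300) and the hooks at (292,195) and (362,198). The side view and crops agree with this. I'm going to the key first.

>>> move_arm:
  steps:
    - {"z": -0.8, "yaw": -7.02}
    - {"z": -0.8, "yaw": -7.02}
    - {"z": -0.8, "yaw": -7.02}
    - {"z": -0.8, "yaw": -7.02}
    - {"z": -0.8, "yaw": -7.02}
    - {"z": -0.8, "yaw": -7.02}
    - {"z": -0.8, "yaw": -7.02}
    - {"z": -0.8, "yaw": -7.02}
    - {"z": -0.8, "yaw": -7.02}
  grip: 1

```text
invalid input at $.steps[0]: expected keys x, y, z, yaw
```

>>> move_arm:
  steps:
    - {"x": 2.75, "y": 1.95}
    - {"x": 2.75, "y": 1.95}
    - {"x": 2.75, "y": 1.95}
    - {"x": 2.75, "y": 1.95}
    - {"x": 2.75, "y": 1.95}
    - {"x": 2.75, "y": 1.95}
    - {"x": 2.75, "y": 1.95}
    - {"x": 2.75, "y": 1.95}
    - {"x": 2.75, "y": 1.95}
    - {"x": 2.75, "y": 1.95}

```text
invalid input at $.steps[0]: expected keys x, y, z, yaw
```

>>> move_arm:
  steps:
    - {"x": 2.75, "y": 1.95}
    - {"x": 2.75, "y": 1.95}
    - {"x": 2.75, "y": 1.95}
    - {"x": 2.75, "y": 1.95}
    - {"x": 2.75, "y": 1.95}
    - {"x": 2.75, "y": 1.95}
    - {"x": 2.75, "y": 1.95}
    - {"x": 2.75, "y": 1.95}
    - {"x": 2.75, "y": 1.95}
    - {"x": 2.75, "y": 1.95}
    - {"x": 0}

```text
invalid input at $.steps[0]: expected keys x, y, z, yaw
```

>>> move_arm:
  steps:
    - {"x": 2.75, "y": 1.95}
    - {"x": 2.75, "y": 1.95}
    - {"x": 2.75, "y": 1.95}
    - {"x": 2.75, "y": 1.95}
    - {"x": 2.75, "y": 1.95}
    - {"x": 2.75, "y": 1.95}
    - {"x": 2.75, "y": 1.95}
    - {"x": 2.75, "y": 1.95}
    - {"x": 2.75, "y": 1.95}
    - {"x": 2.75, "y": 1.95}

```text
invalid input at $.steps[0]: expected keys x, y, z, yaw
```

>>> move_arm:
  steps:
    - {"x": 0, "y": 0, "z": -0.8, "yaw": -7.02}
    - {"x": 0, "y": 0, "z": -0.8, "yaw": -7.02}
    - {"x": 0, "y": 0, "z": -0.8, "yaw": -7.02}
    - {"x": 0, "y": 0, "z": -0.8, "yaw": -7.02}
    - {"x": 0, "y": 0, "z": -0.8, "yaw": -7.02}
    - {"x": 0, "y": 0, "z": -0.8, "yaw": -7.02}
    - {"x": 0, "y": 0, "z": -0.8, "yaw": -7.02}
    - {"x": 0, "y": 0, "z": -0.8, "yaw": -7.02}
    - {"x": 0, "y": 0, "z": -0.8, "yaw": -7.02}
    - {"x": 0, "y": 0, "z": 0, "yaw": 0}
  grip: 1

```text
clock: 0.93
tool_pos: [0.1877, -0.6229, 0.3296]
tool_rot: [3.14, 0.002, 1.398]
contact_force: [0.6, 0.5, -0.2]
opening: 0.0855
grip_force: 0.0
```

>>> move_arm:
  steps:
    - {"x": 2.75, "y": 1.95, "z": 0, "yaw": 0}
    - {"x": 2.75, "y": 1.95, "z": 0, "yaw": 0}
    - {"x": 2.75, "y": 1.95, "z": 0, "yaw": 0}
    - {"x": 2.75, "y": 1.95, "z": 0, "yaw": 0}
    - {"x": 2.75, "y": 1.95, "z": 0, "yaw": 0}
    - {"x": 2.75, "y": 1.95, "z": 0, "yaw": 0}
    - {"x": 2.75, "y": 1.95, "z": 0, "yaw": 0}
    - {"x": 2.75, "y": 1.95, "z": 0, "yaw": 0}
    - {"x": 2.75, "y": 1.95, "z": 0, "yaw": 0}
    - {"x": 2.75, "y": 1.95, "z": 0, "yaw": 0}

```text
clock: 1.77
tool_pos: [0.4282, -0.3841, 0.3275]
tool_rot: [-3.141, -0.0, 1.391]
contact_force: [0.9, -1.1, 0.2]
opening: 0.085
grip_force: 0.0
```

>>> move_arm:
  steps:
    - {"x": 2.75, "y": 1.95, "z": 0, "yaw": 0}
    - {"x": 2.75, "y": 1.95, "z": 0, "yaw": 0}
    - {"x": 2.75, "y": 1.95, "z": 0, "yaw": 0}
    - {"x": 2.75, "y": 1.95, "z": 0, "yaw": 0}
    - {"x": 2.75, "y": 1.95, "z": 0, "yaw": 0}
    - {"x": 2.75, "y": 1.95, "z": 0, "yaw": 0}
    - {"x": 2.75, "y": 1.95, "z": 0, "yaw": 0}
    - {"x": 2.75, "y": 1.95, "z": 0, "yaw": 0}
    - {"x": 2.75, "y": 1.95, "z": 0, "yaw": 0}
    - {"x": 2.75, "y": 1.95, "z": 0, "yaw": 0}

```text
clock: 2.6
tool_pos: [0.6682, -0.1476, 0.3272]
tool_rot: [-3.14, 0.0, 1.391]
contact_force: [0.2, -0.8, 0.2]
opening: 0.085
grip_force: 0.0
```

>>> move_arm:
  steps:
    - {"x": 0, "y": 0, "z": 2.9, "yaw": 0}
    - {"x": 0, "y": 0, "z": 2.9, "yaw": 0}
    - {"x": 0, "y": 0, "z": 2.9, "yaw": 0}
    - {"x": 0, "y": 0, "z": 2.9, "yaw": 0}
    - {"x": 0, "y": 0, "z": 2.0, "yaw": 0}
    - {"x": 0, "y": 0, "z": 0.9, "yaw": 0}
    - {"x": 0, "y": 0, "z": 0, "yaw": 0}

```text
clock: 3.18
tool_pos: [0.6658, -0.1487, 0.1799]
tool_rot: [-3.136, -0.0, 1.393]
contact_force: [-0.1, 0.1, 0.7]
opening: 0.0852
grip_force: 0.0
```

>>> move_arm:
  steps:
    - {"x": 0, "y": 0, "z": 0, "yaw": 0}
    - {"x": 0, "y": 0, "z": 0, "yaw": 0}
    - {"x": 0, "y": 0, "z": 0, "yaw": 0}
    - {"x": 0, "y": 0, "z": 0, "yaw": 0}
    - {"x": 0, "y": 0, "z": 0, "yaw": 0}
    - {"x": 0, "y": 0, "z": 0, "yaw": 0}
    - {"x": 0, "y": 0, "z": 0, "yaw": 0}
  grip: 0
  squeeze: 80

```text
clock: 3.77
tool_pos: [0.6687, -0.1491, 0.1849]
tool_rot: [3.138, 0.0, 1.395]
contact_force: [1.6, -0.2, 6.0]
opening: 0.0198
grip_force: 78.1
```

>>> move_arm:
  steps:
    - {"x": 0, "y": -0.5, "z": 0, "yaw": 0}
    - {"x": 0, "y": -0.8, "z": 0, "yaw": 0}
    - {"x": 0, "y": -1.0, "z": 0, "yaw": 0}
    - {"x": 0, "y": -1.0, "z": 0, "yaw": 0}
    - {"x": 0, "y": -1.5, "z": 0, "yaw": 0}
    - {"x": 0, "y": -1.5, "z": 0, "yaw": 0}
    - {"x": 0, "y": -1.5, "z": 0, "yaw": 0}
    - {"x": 0, "y": -0.6, "z": 0, "yaw": 0}
    - {"x": 0, "y": 0, "z": 0, "yaw": 0}

```text
clock: 4.52
tool_pos: [0.5874, -0.1343, 0.1848]
tool_rot: [3.133, -0.001, 1.396]
contact_force: [-4.3, 1.3, 17.5]
opening: 0.0196
grip_force: 77.5
```

```bash
python3 - <<'E'
from h import *
for n in('top','side'):
    c=cap(n,n+'1')
im=cv2.imread('pics/side1.png')[120:280,240:440]; cv2.imwrite('pics/s1b.png',cv2.resize(im,(750,600),interpolation=cv2.INTER_CUBIC))
E
```

```text
(no output)
```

View pics/s1b.png

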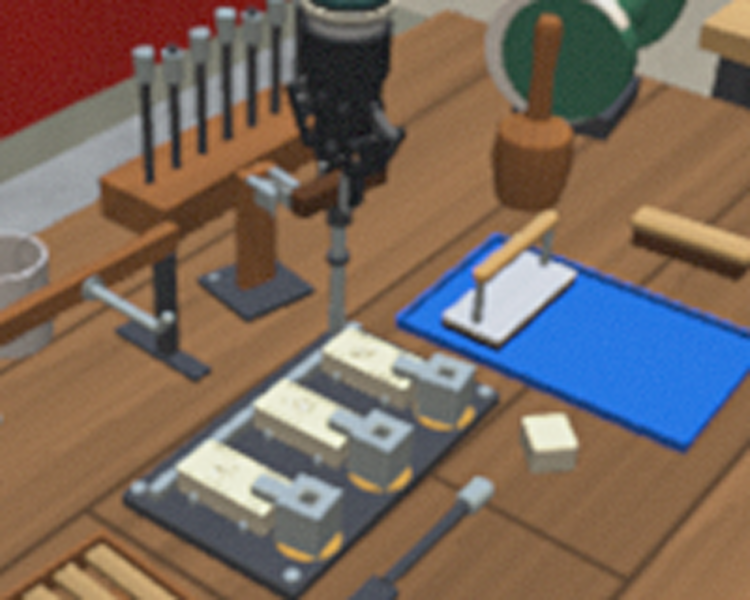

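The side crop shows the key out of the clip, upright in the fingers at (340,250), with its tip near the fixture edge. I'll lift it and go over clamp 1.

>>> move_arm:
  steps:
    - {"x": 0, "y": 0, "z": -2.5, "yaw": 0}
    - {"x": 0, "y": 0, "z": -3, "yaw": 0}
    - {"x": 0, "y": 0, "z": -3, "yaw": -7}
    - {"x": 0, "y": 0, "z": 0, "yaw": -7}
    - {"x": 0, "y": 0, "z": 0, "yaw": -7}
    - {"x": 1.4, "y": -3.5, "z": 0, "yaw": 0}
    - {"x": 1.4, "y": -3.5, "z": 0, "yaw": 0}
    - {"x": 1.4, "y": -3.5, "z": 0, "yaw": 0}
    - {"x": 1.4, "y": -3.5, "z": 0, "yaw": 0}
    - {"x": 0, "y": 0, "z": 0, "yaw": 0}

```text
clock: 5.45
tool_pos: [0.4282, -0.1043, 0.2661]
tool_rot: [-3.13, -0.001, 1.762]
contact_force: [-0.9, -0.2, -2.7]
opening: 0.0196
grip_force: 95.0
```

```bash
python3 - <<'E'
from h import *
o=readout.get_obs(); print(o['tool_pos'],np.degrees(o['tool_rot']),o['contact_force'])
c=cap('side','side2'); 
im=cv2.imread('pics/side2.png'); W=world(c)
# low part of key: points near tool axis in xy
x,y,z=o['tool_pos']
m=(np.hypot(W[...,0]-x,W[...,1]-y)<.02)&(W[...,2]<z-.02)&(W[...,2]>.08)
for a in np.arange(.08,z-.02,.01):
    k=m&(W[...,2]>=a)&(W[...,2]<a+.01)
    if k.sum(): print(round(a,3),k.sum(),W[k].mean(0).round(4), np.argwhere(k).mean(0).round(1))
cv2.imwrite('pics/s2b.png',cv2.resize(im[100:260,250:450],(750,600),interpolation=cv2.INTER_CUBIC))
E
```

```text
[ 0.4282417  -0.10434919  0.26607867] [-1.79364112e+02 -4.60713932e-02  1.00961597e+02] [-0.92319304 -0.2206795  -2.70809823]
0.1 10 [ 0.4189 -0.1012  0.1055] [211.1 364. ]
0.11 14 [ 0.4199 -0.1004  0.1149] [208.7 363.9]
0.12 12 [ 0.4199 -0.1005  0.125 ] [206.1 364.2]
0.13 11 [ 0.42   -0.0997  0.1349] [203.6 364.3]
0.14 10 [ 0.4199 -0.0998  0.1449] [201.  364.6]
0.15 14 [ 0.4208 -0.1007  0.1548] [198.1 364.8]
0.16 15 [ 0.4213 -0.1013  0.1653] [195.2 365.1]
0.17 12 [ 0.4225 -0.1003  0.1753] [192.5 364.8]
0.18 15 [ 0.4217 -0.0969  0.1873] [189.8 364.8]
0.19 21 [ 0.4226 -0.1003  0.1939] [187.4 365.4]
0.2 8 [ 0.4231 -0.1002  0.2041] [184.5 365.5]
0.21 18 [ 0.4229 -0.1001  0.215 ] [181.5 365.9]
0.22 13 [ 0.4213 -0.098   0.2271] [178.5 366.3]
0.23 15 [ 0.4191 -0.0982  0.2347] [176.6 367.2]
0.24 7 [ 0.4174 -0.0985  0.2427] [174.4 368. ]
```

View pics/s2b.png

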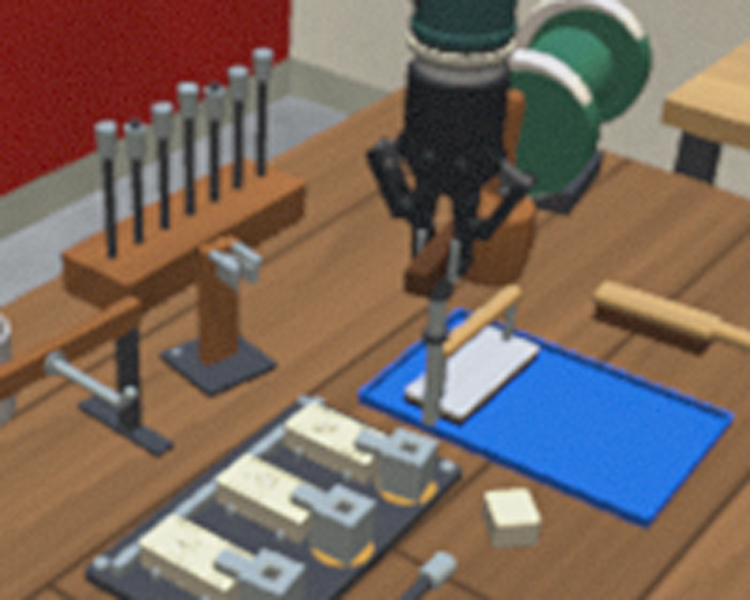

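The side crop shows the key held nearly plumb at (437,330), with the clamp 1 socket at (410,445).

>>> move_arm:
  steps:
    - {"x": 0, "y": 0, "z": 0, "yaw": 0}
    - {"x": 0, "y": 0, "z": 0, "yaw": 0}
    - {"x": 0, "y": 0, "z": 0, "yaw": 0}

```text
clock: 5.75
tool_pos: [0.4377, -0.1059, 0.2683]
tool_rot: [3.141, -0.001, 1.762]
contact_force: [-0.1, 0.0, -2.6]
opening: 0.0196
grip_force: 95.0
```

```bash
cat >> h.py <<'E'
from scipy.optimize import least_squares
def keyfit():
    "axis of shank from side view: returns xy at z levels, tip estimate"
    o=readout.get_obs(); x,y,z=o['tool_pos']; c=cap('side'); W=world(c)
    m=(np.hypot(W[...,0]-x,W[...,1]-y)<.025)&(W[...,2]<z-.095)&(W[...,2]>z-.150)
    P=W[m]; e=np.array(c['eye'])
    def f(p):
        q=P[:,:2]-np.array([p[0],p[1]])-np.outer(P[:,2]-z+.1,p[2:]); return np.hypot(*q.T)-.0067
    r=least_squares(f,[x,y,0,0],loss='soft_l1',f_scale=.001)
    p=r.x; a=p[:2]; tip=a+p[2:]*(-.068)
    print('tool',o['tool_pos'].round(4),'rot',np.degrees(o['tool_rot']).round(2),'F',o['contact_force'].round(1),'axis@-100',a.round(4),'tilt',p[2:].round(3),'tip',tip.round(4),'n',m.sum())
E
python3 -c "
from h import *
keyfit(); keyfit()"
```

```text
tool [ 0.4377 -0.1059  0.2683] rot [ 1.7997e+02 -3.0000e-02  1.0095e+02] F [-0.1  0.  -2.6] axis@-100 [ 0.4347 -0.1056] tilt [0.044 0.016] tip [ 0.4317 -0.1067] n 71
tool [ 0.4376 -0.1058  0.2682] rot [ 1.7999e+02 -5.0000e-02  1.0096e+02] F [-0.2  0.6 -2.2] axis@-100 [ 0.4343 -0.106 ] tilt [ 0.028 -0.016] tip [ 0.4324 -0.1049] n 70
```

```bash
python3 - <<'E'
from h import *
for n in('side0','side1'):
    W=world(np.load(f'pics/{n}.npz')); m=(W[...,2]>.0545)&(W[...,2]<.066)
    for i,(x,y) in enumerate([(.454,-.103),(.4505,-.0046),(.4458,.096)]):
        k=m&(np.hypot(W[...,0]-x,W[...,1]-y)<.045)
        r=rect(W[k]); print(n,i+1,*r)
keyfit();keyfit()
E
```

```text
side0 1 [ 454.6 -104.9] [67.5 41.1] 7.06 n 134 z [0.0552 0.0603 0.0639]
side0 2 [451.   -6.2] [69.1 41.9] 2.95 n 154 z [0.055  0.0606 0.0634]
side0 3 [447.6  93.4] [69.3 41.9] 6.88 n 175 z [0.0555 0.0603 0.0631]
side1 1 [ 454.3 -103.8] [68.1 41.4] 9.52 n 134 z [0.0555 0.0604 0.0634]
side1 2 [451.4  -5.5] [70.1 41.5] 3.43 n 150 z [0.0556 0.0604 0.0631]
side1 3 [447.5  94.7] [69.6 43.4] 7.58 n 180 z [0.0551 0.0604 0.0638]
tool [ 0.4375 -0.1057  0.2681] rot [ 1.8000e+02 -5.0000e-02  1.0097e+02] F [-0.5  0.5 -2. ] axis@-100 [ 0.4341 -0.1053] tilt [0.028 0.022] tip [ 0.4321 -0.1067] n 69
tool [ 0.4373 -0.1057  0.268 ] rot [-1.7999e+02 -6.0000e-02  1.0097e+02] F [ 0.3 -1.  -2.8] axis@-100 [ 0.4342 -0.1047] tilt [0.04  0.021] tip [ 0.4315 -0.1062] n 70
```

>>> move_arm:
  steps:
    - {"x": -0.1, "y": 0.5, "z": 0, "yaw": 0}
    - {"x": 0, "y": 0, "z": 1.5, "yaw": 0}
    - {"x": 0, "y": 0, "z": 1.5, "yaw": 0}
    - {"x": 0, "y": 0, "z": 0.5, "yaw": 0}
    - {"x": 0, "y": 0, "z": 0.3, "yaw": 0}
    - {"x": 0, "y": 0, "z": 0.3, "yaw": 0}
    - {"x": 0, "y": 0, "z": 0.3, "yaw": 0}
    - {"x": 0, "y": 0, "z": 0.2, "yaw": 0}
    - {"x": 0, "y": 0, "z": 0.2, "yaw": 0}
    - {"x": 0, "y": 0, "z": 0, "yaw": 0}

```text
clock: 6.78
tool_pos: [0.4445, -0.1062, 0.2232]
tool_rot: [3.136, 0.004, 1.762]
contact_force: [2.4, -0.4, -2.2]
opening: 0.0195
grip_force: 94.6
```

>>> move_arm:
  steps:
    - {"x": 0, "y": 0, "z": 0.3, "yaw": 0}
    - {"x": 0, "y": 0, "z": 0.3, "yaw": 0}
    - {"x": 0, "y": 0, "z": 0.3, "yaw": 0}
    - {"x": 0, "y": 0, "z": 0.3, "yaw": 0}
    - {"x": 0, "y": 0, "z": 0, "yaw": 0}
    - {"x": 0, "y": 0, "z": 0, "yaw": 0}

```text
clock: 7.28
tool_pos: [0.4426, -0.1056, 0.2079]
tool_rot: [3.14, -0.0, 1.762]
contact_force: [5.9, 0.6, -5.2]
opening: 0.0197
grip_force: 86.8
```

```bash
python3 -c "
from h import *
keyfit()
o=readout.get_obs();print(o['ft_torque'])
im=cv2.imread('pics/side2.png')
c=cap('side','side3'); im=cv2.imread('pics/side3.png'); cv2.imwrite('pics/s3b.png',cv2.resize(im[140:240,290:415],(750,600),interpolation=cv2.INTER_CUBIC))"
```

```text
tool [ 0.4426 -0.1056  0.2079] rot [ 1.7990e+02 -3.0000e-02  1.0096e+02] F [ 5.9  0.6 -5.2] axis@-100 [ 0.4413 -0.1071] tilt [ 0.037 -0.054] tip [ 0.4388 -0.1034] n 132
[-0.0155238  -1.91584861  0.01442074]
```

View pics/s3b.png

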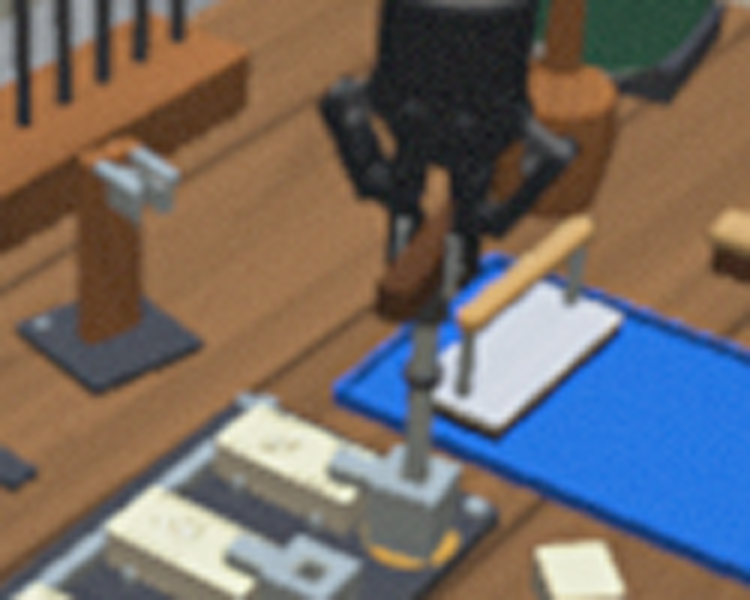

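The key tip is seated in the clamp 1 socket at (415,470). Turning it now.

>>> move_arm:
  steps:
    - {"x": 0.1, "y": -0.2, "z": 0, "yaw": 0}
    - {"x": 0, "y": 0, "z": 0, "yaw": -6.8}
    - {"x": 0, "y": 0, "z": 0, "yaw": -6.8}
    - {"x": 0, "y": 0, "z": 0, "yaw": -6.8}
    - {"x": 0, "y": 0, "z": 0, "yaw": -6.8}
    - {"x": 0, "y": 0, "z": 0, "yaw": -6.8}
    - {"x": 0, "y": 0, "z": 0, "yaw": -6.8}
    - {"x": 0, "y": 0, "z": 0, "yaw": -6.8}
    - {"x": 0, "y": 0, "z": 0, "yaw": -6.8}
    - {"x": 0, "y": 0, "z": 0, "yaw": -6.8}

```text
clock: 8.22
tool_pos: [0.4397, -0.1036, 0.2082]
tool_rot: [3.139, -0.001, 2.835]
contact_force: [2.2, 3.0, 2.6]
opening: 0.0195
grip_force: 88.0
```

>>> move_arm:
  steps:
    - {"x": 0, "y": 0, "z": 0, "yaw": -6.8}
    - {"x": 0, "y": 0, "z": 0, "yaw": -6.8}
    - {"x": 0, "y": 0, "z": 0, "yaw": -6.8}
    - {"x": 0, "y": 0, "z": 0, "yaw": 0}
    - {"x": 0, "y": 0, "z": 0, "yaw": 0}
    - {"x": 0, "y": 0, "z": 0, "yaw": 0}

```text
clock: 8.72
tool_pos: [0.4393, -0.104, 0.2081]
tool_rot: [3.14, -0.001, -3.098]
contact_force: [1.2, 4.9, 6.1]
opening: 0.0194
grip_force: 88.8
```

```bash
cat >> h.py <<'E'
def toes(n='side',W=None):
    W=world(cap(n)) if W is None else W
    for i,(x,y) in enumerate([(.4388,-.1065),(.4352,-.0063),(.4310,.0937)]):
        dx,dy=W[...,0]-x,W[...,1]-y; r=np.hypot(dx,dy)
        k=(W[...,2]>.0545)&(W[...,2]<.066)&(r>.03)&(r<.052)
        a=np.degrees(np.arctan2(dy[k],dx[k])); print('toe',i+1,k.sum(),np.median(a).round(1) if k.any() else None)
E
python3 -c "
from h import *
keyfit(); toes()
print(readout.get_obs()['ft_torque'].round(2))"
```

```text
tool [ 0.4393 -0.104   0.2081] rot [ 1.7989e+02 -7.0000e-02 -1.7752e+02] F [1.2 4.9 6.1] axis@-100 [ 0.4408 -0.1077] tilt [ 0.041 -0.101] tip [ 0.438  -0.1009] n 128
toe 1 23 81.7
toe 2 24 6.2
toe 3 31 7.7
[ 1.94 -0.11 -0.1 ]
```

>>> move_arm:
  steps:
    - {"x": 0, "y": 0, "z": -1, "yaw": 0}
    - {"x": 0, "y": 0, "z": -2, "yaw": 0}
    - {"x": 0, "y": 0, "z": -2, "yaw": 0}
    - {"x": 0, "y": 0, "z": -1, "yaw": 7.1}
    - {"x": 0, "y": 0, "z": 0, "yaw": 7.1}
    - {"x": 0, "y": 0, "z": 0, "yaw": 7.1}
    - {"x": 0, "y": 0, "z": 0, "yaw": 7.1}
    - {"x": 0, "y": 0, "z": 0, "yaw": 7.1}
    - {"x": 0, "y": 0, "z": 0, "yaw": 7.1}
    - {"x": 0, "y": 0, "z": 0, "yaw": 7.1}

```text
clock: 9.65
tool_pos: [0.4382, -0.1065, 0.2679]
tool_rot: [-3.138, -0.001, 2.312]
contact_force: [0.9, 1.2, -2.6]
opening: 0.0194
grip_force: 93.0
```

>>> move_arm:
  steps:
    - {"x": 0, "y": 0, "z": 0, "yaw": 7.1}
    - {"x": 0, "y": 0, "z": 0, "yaw": 7.1}
    - {"x": 0, "y": 0, "z": 0, "yaw": 7.1}
    - {"x": 0, "y": 0, "z": 0, "yaw": 7.1}
    - {"x": 0, "y": 0, "z": 0, "yaw": 7.1}
    - {"x": 2.5, "y": 0, "z": 0, "yaw": 0}
    - {"x": 3.0, "y": 0, "z": 0, "yaw": 0}
    - {"x": 3.0, "y": 0, "z": 0, "yaw": 0}
    - {"x": 1.5, "y": 0, "z": 0, "yaw": 0}
    - {"x": 0, "y": 0, "z": 0, "yaw": 0}

```text
clock: 10.48
tool_pos: [0.4252, -0.0038, 0.2681]
tool_rot: [-3.139, 0.001, 1.704]
contact_force: [0.1, -0.5, -1.5]
opening: 0.0199
grip_force: 93.2
```

>>> move_arm:
  steps:
    - {"x": 0, "y": 0, "z": 0, "yaw": 0}
    - {"x": 0, "y": 0, "z": 0, "yaw": 0}
    - {"x": 0, "y": 0, "z": 0, "yaw": 0}

```text
clock: 10.73
tool_pos: [0.4267, -0.0077, 0.2681]
tool_rot: [-3.14, 0.001, 1.697]
contact_force: [-0.6, -0.6, -2.7]
opening: 0.0197
grip_force: 93.2
```

```bash
python3 -c "
from h import *
keyfit(); keyfit(); toes()"
```

```text
tool [ 0.4267 -0.0077  0.2681] rot [-1.7994e+02  5.0000e-02  9.7220e+01] F [-0.6 -0.6 -2.7] axis@-100 [ 0.4236 -0.0113] tilt [0.014 0.034] tip [ 0.4227 -0.0136] n 74
tool [ 0.4267 -0.0075  0.2681] rot [-1.7995e+02  3.0000e-02  9.7220e+01] F [-0.8 -0.1 -2. ] axis@-100 [ 0.4241 -0.0106] tilt [0.017 0.047] tip [ 0.4229 -0.0138] n 72
toe 1 19 83.3
toe 2 27 4.2
toe 3 28 8.0
```

>>> move_arm:
  steps:
    - {"x": 0.2, "y": 1.2, "z": 0, "yaw": 0}
    - {"x": 0, "y": 0, "z": 1.5, "yaw": 0}
    - {"x": 0, "y": 0, "z": 1.5, "yaw": 0}
    - {"x": 0, "y": 0, "z": 0.6, "yaw": 0}
    - {"x": 0, "y": 0, "z": 0.4, "yaw": 0}
    - {"x": 0, "y": 0, "z": 0.3, "yaw": 0}
    - {"x": 0, "y": 0, "z": 0.3, "yaw": 0}
    - {"x": 0, "y": 0, "z": 0.2, "yaw": 0}
    - {"x": 0, "y": 0, "z": 0.2, "yaw": 0}
    - {"x": 0, "y": 0, "z": 0, "yaw": 0}

```text
clock: 11.72
tool_pos: [0.4394, -0.0026, 0.2185]
tool_rot: [3.139, 0.0, 1.699]
contact_force: [2.2, -0.1, -2.5]
opening: 0.0195
grip_force: 91.0
```

>>> move_arm:
  steps:
    - {"x": 0, "y": 0, "z": 0.3, "yaw": 0}
    - {"x": 0, "y": 0, "z": 0.3, "yaw": 0}
    - {"x": 0, "y": 0, "z": 0.3, "yaw": 0}
    - {"x": 0, "y": 0, "z": 0, "yaw": 0}
    - {"x": 0, "y": 0, "z": 0, "yaw": 0}

```text
clock: 12.13
tool_pos: [0.4389, -0.0025, 0.209]
tool_rot: [3.141, -0.0, 1.699]
contact_force: [4.1, 0.9, -4.9]
opening: 0.0196
grip_force: 88.3
```

```bash
python3 -c "
from h import *
keyfit();print(readout.get_obs()['ft_torque'].round(2))"
```

```text
tool [ 0.4389 -0.0025  0.209 ] rot [ 1.7995e+02 -2.0000e-02  9.7360e+01] F [ 4.1  0.9 -4.9] axis@-100 [ 0.4375 -0.0066] tilt [ 0.031 -0.044] tip [ 0.4354 -0.0036] n 135
[ 0.08 -1.48 -0.02]
```

>>> move_arm:
  steps:
    - {"x": -0.1, "y": -0.15, "z": 0, "yaw": 0}
    - {"x": 0, "y": 0, "z": 0, "yaw": -6.9}
    - {"x": 0, "y": 0, "z": 0, "yaw": -6.9}
    - {"x": 0, "y": 0, "z": 0, "yaw": -6.9}
    - {"x": 0, "y": 0, "z": 0, "yaw": -6.9}
    - {"x": 0, "y": 0, "z": 0, "yaw": -6.9}
    - {"x": 0, "y": 0, "z": 0, "yaw": -6.9}
    - {"x": 0, "y": 0, "z": 0, "yaw": -6.9}
    - {"x": 0, "y": 0, "z": 0, "yaw": -6.9}
    - {"x": 0, "y": 0, "z": 0, "yaw": -6.9}

```text
clock: 13.02
tool_pos: [0.4363, -0.0028, 0.2094]
tool_rot: [3.141, -0.002, 2.788]
contact_force: [-0.6, 2.8, 2.3]
opening: 0.0192
grip_force: 89.6
```

>>> move_arm:
  steps:
    - {"x": 0, "y": 0, "z": 0, "yaw": -6.9}
    - {"x": 0, "y": 0, "z": 0, "yaw": -6.9}
    - {"x": 0, "y": 0, "z": 0, "yaw": -6.9}
    - {"x": 0, "y": 0, "z": 0, "yaw": 0}
    - {"x": 0, "y": 0, "z": 0, "yaw": 0}
    - {"x": 0, "y": 0, "z": 0, "yaw": 0}

```text
clock: 13.52
tool_pos: [0.4358, -0.0031, 0.2093]
tool_rot: [3.141, -0.003, -3.139]
contact_force: [-1.7, 3.9, 5.3]
opening: 0.0199
grip_force: 91.2
```

>>> move_arm:
  steps:
    - {"x": 0, "y": 0, "z": -1, "yaw": 0}
    - {"x": 0, "y": 0, "z": -2, "yaw": 0}
    - {"x": 0, "y": 0, "z": -2, "yaw": 0}
    - {"x": 0, "y": 0, "z": -1, "yaw": 7.1}
    - {"x": 0, "y": 0, "z": 0, "yaw": 7.1}
    - {"x": 0, "y": 0, "z": 0, "yaw": 7.1}
    - {"x": 0, "y": 0, "z": 0, "yaw": 7.1}
    - {"x": 0, "y": 0, "z": 0, "yaw": 7.1}
    - {"x": 0, "y": 0, "z": 0, "yaw": 7.1}
    - {"x": 0, "y": 0, "z": 0, "yaw": 7.1}

```text
clock: 14.35
tool_pos: [0.4362, -0.0043, 0.2695]
tool_rot: [-3.139, -0.0, 2.271]
contact_force: [0.8, 0.8, -3.0]
opening: 0.0193
grip_force: 92.9
```

>>> move_arm:
  steps:
    - {"x": 0, "y": 0, "z": 0, "yaw": 7.1}
    - {"x": 0, "y": 0, "z": 0, "yaw": 7.1}
    - {"x": 0, "y": 0, "z": 0, "yaw": 7.1}
    - {"x": 0, "y": 0, "z": 0, "yaw": 7.1}
    - {"x": 0, "y": 0, "z": 0, "yaw": 3.5}
    - {"x": 2.5, "y": 0.3, "z": 0, "yaw": 0}
    - {"x": 3.0, "y": 0.3, "z": 0, "yaw": 0}
    - {"x": 3.0, "y": 0.3, "z": 0, "yaw": 0}
    - {"x": 1.5, "y": 0, "z": 0, "yaw": 0}
    - {"x": 0, "y": 0, "z": 0, "yaw": 0}

```text
clock: 15.18
tool_pos: [0.4298, 0.0998, 0.2698]
tool_rot: [-3.141, -0.0, 1.726]
contact_force: [-0.0, 0.0, -2.4]
opening: 0.0197
grip_force: 93.1
```

>>> move_arm:
  steps:
    - {"x": 0, "y": 0, "z": 0, "yaw": 0}
    - {"x": 0, "y": 0, "z": 0, "yaw": 0}
    - {"x": 0, "y": 0, "z": 0, "yaw": 0}
    - {"x": 0, "y": 0, "z": 0, "yaw": 0}

```text
clock: 15.52
tool_pos: [0.4313, 0.0953, 0.2692]
tool_rot: [-3.141, 0.001, 1.718]
contact_force: [0.6, -0.2, -2.3]
opening: 0.0195
grip_force: 93.1
```

```bash
python3 -c "
from h import *
keyfit(); keyfit(); toes()"
```

```text
tool [0.4313 0.0953 0.2692] rot [-1.7997e+02  4.0000e-02  9.8430e+01] F [ 0.6 -0.2 -2.3] axis@-100 [0.4287 0.0925] tilt [0.009 0.028] tip [0.4281 0.0906] n 80
tool [0.4313 0.0954 0.2692] rot [-1.7997e+02  3.0000e-02  9.8440e+01] F [-0.5 -0.3 -2.4] axis@-100 [0.4293 0.0922] tilt [0.029 0.028] tip [0.4273 0.0904] n 82
toe 1 24 81.4
toe 2 27 77.8
toe 3 30 9.7
```

>>> move_arm:
  steps:
    - {"x": 0, "y": 0.33, "z": 0, "yaw": 0}
    - {"x": 0, "y": 0, "z": 1.5, "yaw": 0}
    - {"x": 0, "y": 0, "z": 1.5, "yaw": 0}
    - {"x": 0, "y": 0, "z": 0.6, "yaw": 0}
    - {"x": 0, "y": 0, "z": 0.4, "yaw": 0}
    - {"x": 0, "y": 0, "z": 0.3, "yaw": 0}
    - {"x": 0, "y": 0, "z": 0.3, "yaw": 0}
    - {"x": 0, "y": 0, "z": 0.3, "yaw": 0}
    - {"x": 0, "y": 0, "z": 0.2, "yaw": 0}
    - {"x": 0, "y": 0, "z": 0, "yaw": 0}

```text
clock: 16.5
tool_pos: [0.4351, 0.0971, 0.2183]
tool_rot: [3.14, -0.0, 1.72]
contact_force: [2.0, 0.8, -4.3]
opening: 0.0196
grip_force: 90.8
```

>>> move_arm:
  steps:
    - {"x": 0, "y": 0, "z": 0.3, "yaw": 0}
    - {"x": 0, "y": 0, "z": 0.3, "yaw": 0}
    - {"x": 0, "y": 0, "z": 0.3, "yaw": 0}
    - {"x": 0, "y": 0, "z": 0, "yaw": 0}
    - {"x": 0, "y": 0, "z": 0, "yaw": 0}

```text
clock: 16.92
tool_pos: [0.4348, 0.097, 0.2091]
tool_rot: [3.141, -0.0, 1.72]
contact_force: [3.1, 0.0, -4.8]
opening: 0.0192
grip_force: 88.8
```

>>> move_arm:
  steps:
    - {"x": 0, "y": -0.15, "z": 0, "yaw": 0}
    - {"x": 0, "y": 0, "z": 0, "yaw": -7}
    - {"x": 0, "y": 0, "z": 0, "yaw": -7}
    - {"x": 0, "y": 0, "z": 0, "yaw": -7}
    - {"x": 0, "y": 0, "z": 0, "yaw": -7}
    - {"x": 0, "y": 0, "z": 0, "yaw": -7}
    - {"x": 0, "y": 0, "z": 0, "yaw": -7}
    - {"x": 0, "y": 0, "z": 0, "yaw": -7}
    - {"x": 0, "y": 0, "z": 0, "yaw": -7}
    - {"x": 0, "y": 0, "z": 0, "yaw": -7}

```text
clock: 17.75
tool_pos: [0.4321, 0.0975, 0.2096]
tool_rot: [3.142, -0.002, 2.825]
contact_force: [-1.6, 1.9, 1.7]
opening: 0.0196
grip_force: 90.9
```

>>> move_arm:
  steps:
    - {"x": 0, "y": 0, "z": 0, "yaw": -7}
    - {"x": 0, "y": 0, "z": 0, "yaw": -7}
    - {"x": 0, "y": 0, "z": 0, "yaw": -7}
    - {"x": 0, "y": 0, "z": 0, "yaw": 0}
    - {"x": 0, "y": 0, "z": 0, "yaw": 0}
    - {"x": 0, "y": 0, "z": 0, "yaw": 0}

```text
clock: 18.25
tool_pos: [0.4317, 0.0973, 0.2094]
tool_rot: [3.141, -0.003, -3.097]
contact_force: [-2.6, 1.1, 5.5]
opening: 0.0193
grip_force: 92.7
```

>>> move_arm:
  steps:
    - {"x": 0, "y": 0, "z": -1, "yaw": 0}
    - {"x": 0, "y": 0, "z": -2, "yaw": 0}
    - {"x": 0, "y": 0, "z": -2, "yaw": 0}
    - {"x": 0, "y": 0, "z": -1, "yaw": 7}
    - {"x": 0, "y": 0, "z": 0, "yaw": 7}
    - {"x": 0, "y": 0, "z": 0, "yaw": 7}
    - {"x": 0, "y": 0, "z": 0, "yaw": 7}
    - {"x": 0, "y": 0, "z": 0, "yaw": 7}
    - {"x": 0, "y": 0, "z": 0, "yaw": 7}
    - {"x": 0, "y": 0, "z": 0, "yaw": 7}

```text
clock: 19.08
tool_pos: [0.4324, 0.0963, 0.2695]
tool_rot: [-3.14, 0.001, 2.325]
contact_force: [-0.4, -0.3, -2.8]
opening: 0.0196
grip_force: 92.9
```

>>> move_arm:
  steps:
    - {"x": 0, "y": 0, "z": 0, "yaw": 7}
    - {"x": 0, "y": 0, "z": 0, "yaw": 7}
    - {"x": 0, "y": 0, "z": 0, "yaw": 7}
    - {"x": 0, "y": 0, "z": 0, "yaw": 7}
    - {"x": 0, "y": 0, "z": 0, "yaw": 7}
    - {"x": 0, "y": 0, "z": 0, "yaw": 7}
    - {"x": 0, "y": 0, "z": 0, "yaw": 7}
    - {"x": 0, "y": 0, "z": 0, "yaw": 4.5}
    - {"x": 0, "y": 0, "z": 0, "yaw": 0}
    - {"x": 0, "y": 0, "z": 0, "yaw": 0}

```text
clock: 19.92
tool_pos: [0.4325, 0.0966, 0.2695]
tool_rot: [-3.141, 0.001, 1.4]
contact_force: [1.2, 0.0, -2.9]
opening: 0.0196
grip_force: 93.1
```

```bash
python3 -c "
from h import *
keyfit(); keyfit(); toes()"
```

```text
tool [0.4325 0.0966 0.2695] rot [-1.7998e+02  6.0000e-02  8.0210e+01] F [ 1.2  0.  -2.9] axis@-100 [0.4301 0.0947] tilt [0.032 0.033] tip [0.4279 0.0924] n 82
tool [0.4327 0.0967 0.2694] rot [-1.7999e+02  4.0000e-02  8.0200e+01] F [-1.2  0.3 -2.2] axis@-100 [0.4292 0.0945] tilt [0.007 0.02 ] tip [0.4288 0.0932] n 79
toe 1 23 82.3
toe 2 28 75.9
toe 3 31 80.6
```

```bash
python3 - <<'E'
from h import *
def barz(W,x,y,z,yaw):
    t=np.array([np.cos(yaw),np.sin(yaw)]); d=W[...,:2]-[x,y]; a=d@t; n=d@[-t[1],t[0]]
    m=(abs(a)>.03)&(abs(a)<.05)&(abs(n)<.016)&(abs(W[...,2]-z)<.03)
    P=W[m]; print(m.sum(),(np.percentile(P[:,2],[2,10,50,90,98])-z).round(4), 'n mean',n[m].mean().round(4))
barz(world(np.load('pics/side0.npz')),.6687,-.1491,.179,1.396)
barz(world(np.load('pics/top0.npz')),.6687,-.1491,.179,1.396)
o=readout.get_obs(); x,y,z=o['tool_pos']
for n in('side','top'): barz(world(cap(n)),x,y,z-.006,o['tool_rot'][2])
E
```

```text
81 [-0.0093 -0.0064  0.0069  0.012   0.0139] n mean 0.0033
108 [-0.0095 -0.0028  0.0077  0.0109  0.0125] n mean 0.0027
87 [-0.0077 -0.0061  0.0056  0.0127  0.0138] n mean 0.0058Traceback (most recent call last):
  File "<stdin>", line 9, in <module>
  File "<stdin>", line 5, in barz
    return _quantile_unchecked(
        a, q, axis, out, overwrite_input, method, keepdims, weights)
    return _ureduce(a,
                    func=_quantile_ureduce_func,
    ...<5 lines>...
                    overwrite_input=overwrite_input,
                    method=method)
    r = func(a, **kwargs)
    result = _quantile(arr,
                       quantiles=q,
    ...<2 lines>...
                       out=out,
                       weights=wgt)
    slices_having_nans = np.isnan(arr[-1, ...])
                                  ~~~^^^^^^^^^
IndexError: index -1 is out of bounds for axis 0 with size 0
```

>>> move_arm:
  steps:
    - {"x": -1.5, "y": 1.7, "z": 0, "yaw": 0}
    - {"x": -2.2, "y": 2.4, "z": 0, "yaw": 0}
    - {"x": -2.2, "y": 2.4, "z": 0, "yaw": 0}
    - {"x": -2.2, "y": 2.4, "z": 0, "yaw": 0}
    - {"x": -2.2, "y": 2.4, "z": 0, "yaw": 0}
    - {"x": -2.2, "y": 2.4, "z": 0, "yaw": 0}
    - {"x": -2.2, "y": 2.4, "z": 0, "yaw": 0}
    - {"x": -2.2, "y": 2.4, "z": 0, "yaw": 0}
    - {"x": -2.0, "y": 2.4, "z": 0, "yaw": 0}
    - {"x": -1.3, "y": 1.5, "z": 0, "yaw": 0}

```text
clock: 21.0
tool_pos: [0.62, -0.1448, 0.2683]
tool_rot: [-3.141, 0.001, 1.394]
contact_force: [0.1, -0.5, -1.5]
opening: 0.0196
grip_force: 93.3
```

>>> move_arm:
  steps:
    - {"x": 0, "y": 0, "z": 0, "yaw": 0}
    - {"x": 0, "y": 0, "z": 0, "yaw": 0}
    - {"x": 0, "y": 0, "z": 2, "yaw": 0}
    - {"x": 0, "y": 0, "z": 2, "yaw": 0}
    - {"x": 0, "y": 0, "z": 2, "yaw": 0}
    - {"x": 0, "y": 0, "z": 1.2, "yaw": 0}
    - {"x": 0, "y": 0, "z": 0.8, "yaw": 0}
    - {"x": 0, "y": 0, "z": 0, "yaw": 0}
    - {"x": 0, "y": 0, "z": 0, "yaw": 0}
    - {"x": 0, "y": 0, "z": 0, "yaw": 0}

```text
clock: 21.83
tool_pos: [0.6195, -0.1406, 0.1905]
tool_rot: [3.14, -0.0, 1.398]
contact_force: [0.4, -0.6, -2.3]
opening: 0.0198
grip_force: 93.3
```

```bash
python3 -c "
from h import *
keyfit(); keyfit()
o=readout.get_obs(); d=o['tool_pos'][:2]-[.6687,-.1491]; a=np.radians(-10); print('fwd',d@[np.cos(a),np.sin(a)],'lat',d@[-np.sin(a),np.cos(a)])
c=cap('side','side4'); im=cv2.imread('pics/side4.png'); cv2.imwrite('pics/s4b.png',cv2.resize(im[130:230,270:395],(750,600),interpolation=cv2.INTER_CUBIC))"
```

```text
tool [ 0.6195 -0.1406  0.1905] rot [179.89  -0.    80.07] F [ 0.4 -0.6 -2.3] axis@-100 [ 0.6161 -0.1419] tilt [-0.     0.024] tip [ 0.6161 -0.1436] n 52
tool [ 0.6195 -0.1407  0.1906] rot [179.88   0.    80.07] F [-0.1 -0.5 -2.8] axis@-100 [ 0.6171 -0.1433] tilt [ 0.051 -0.032] tip [ 0.6137 -0.1411] n 54
fwd -0.049987940177341324 lat -0.0004011356125351226
```

View pics/s4b.png

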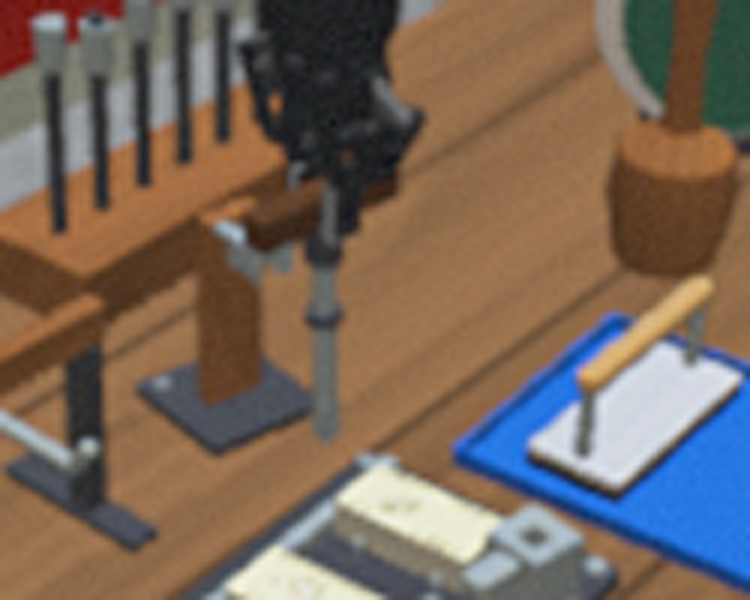

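The key stands upright at (325,320) in front of the clip jaws at (260,245). I'll lower it 3 mm and push it in.

>>> move_arm:
  steps:
    - {"x": 0, "y": 0, "z": 0.3, "yaw": 0}
    - {"x": 0, "y": 0.6, "z": 0, "yaw": 0}
    - {"x": 0, "y": 0.6, "z": 0, "yaw": 0}
    - {"x": 0, "y": 0.6, "z": 0, "yaw": 0}
    - {"x": 0, "y": 0.6, "z": 0, "yaw": 0}
    - {"x": 0, "y": 0.6, "z": 0, "yaw": 0}
    - {"x": 0, "y": 0.6, "z": 0, "yaw": 0}
    - {"x": 0, "y": 0.6, "z": 0, "yaw": 0}
    - {"x": 0, "y": 0.6, "z": 0, "yaw": 0}
    - {"x": 0, "y": 0.4, "z": 0, "yaw": 0}

```text
clock: 22.82
tool_pos: [0.6694, -0.1488, 0.1853]
tool_rot: [-3.138, -0.001, 1.398]
contact_force: [-1.4, 0.6, -2.6]
opening: 0.02
grip_force: 94.4
```

>>> move_arm:
  steps:
    - {"x": 0, "y": 0, "z": 0, "yaw": 0}
    - {"x": 0, "y": 0, "z": 0, "yaw": 0}
    - {"x": 0, "y": 0, "z": 0, "yaw": 0}

```text
clock: 23.07
tool_pos: [0.6709, -0.1493, 0.1866]
tool_rot: [3.139, -0.001, 1.398]
contact_force: [3.0, 2.6, -3.3]
opening: 0.0198
grip_force: 92.9
```

```bash
python3 -c "
from h import *
keyfit()
o=readout.get_obs(); d=o['tool_pos'][:2]-[.6687,-.1491]; a=np.radians(-10); print('fwd',d@[np.cos(a),np.sin(a)],'lat',d@[-np.sin(a),np.cos(a)],o['ft_torque'].round(2))"
```

```text
tool [ 0.6709 -0.1493  0.1866] rot [ 1.7986e+02 -6.0000e-02  8.0070e+01] F [ 3.   2.6 -3.3] axis@-100 [ 0.6715 -0.1493] tilt [0.051 0.078] tip [ 0.668  -0.1546] n 74
fwd 0.002172305114406003 lat 0.00012867171830804595 [ 0.58 -0.82 -0.01]
```

>>> move_arm:
  steps:
    - {"x": 0, "y": -0.2, "z": 0.2, "yaw": 0}
    - {"x": 0, "y": 0, "z": 0, "yaw": 0}

```text
clock: 23.28
tool_pos: [0.6695, -0.1494, 0.1853]
tool_rot: [3.137, -0.001, 1.397]
contact_force: [5.2, 2.1, -2.7]
opening: 0.0195
grip_force: 92.1
```

>>> move_arm:
  steps:
    - {"x": 0, "y": 0, "z": 0, "yaw": 0}
    - {"x": 0, "y": 0, "z": 0, "yaw": 0}
    - {"x": 0, "y": 0, "z": 0, "yaw": 0}
    - {"x": 0, "y": 0, "z": 0, "yaw": 0}
    - {"x": 0, "y": 0, "z": -2, "yaw": 0}
    - {"x": 0, "y": 0, "z": -3, "yaw": 0}
    - {"x": 0, "y": 0, "z": -3, "yaw": 0}
    - {"x": 0, "y": -3, "z": -3, "yaw": 0}
    - {"x": 0, "y": -3.5, "z": 0, "yaw": 0}
    - {"x": 0, "y": -3.5, "z": 0, "yaw": 0}
  grip: 1

```text
clock: 24.12
tool_pos: [0.5698, -0.1318, 0.2955]
tool_rot: [3.138, 0.0, 1.397]
contact_force: [-0.4, -0.4, 0.1]
opening: 0.0854
grip_force: 0.0
```

```bash
python3 - <<'E'
from h import *
c=cap('top','top5'); W=world(c); b=(420,165,490,220)
print('key',*rect(sel(W,b,(.178,.21))))
c=cap('side','side5'); Ws=world(c); print('key s',*rect(sel(Ws,(365,185,415,255),(.172,.21))))
toes(W=W); toes(W=Ws)
for n,Q in(('t',W),('s',Ws)):
  for i,(x,y) in enumerate([(.513,-.103),(.508,-.0035),(.504,.0965)]):
    k=(Q[...,2]>.036)&(Q[...,2]<.046)&(np.hypot(Q[...,0]-x,Q[...,1]-y)<.058); print(n,i+1,*rect(Q[k]), W[k].mean(0)[:2] if 0 else Q[k].mean(0).round(4))
print(readout.get_obs()['tool_pos'])
E
```

```text
key [ 675.2 -111.8] [26.8 20.5] 88.64 n 65 z [0.1831 0.1872 0.1901]
key s [ 668.2 -149.2] [105.3  23.1] 75.32 n 196 z [0.174  0.187  0.1921]
toe 1 20 81.3
toe 2 21 81.4
toe 3 22 78.5
toe 1 24 82.1
toe 2 28 77.8
toe 3 32 79.5
t 1 [ 512.1 -102.9] [90.6 45.2] 2.23 n 345 z [0.037  0.0407 0.0442] [ 0.5115 -0.1024  0.0405]
t 2 [508.5  -4.2] [90.5 43. ] 0.17 n 350 z [0.0367 0.0402 0.0443] [ 0.5077 -0.0041  0.0403]
t 3 [503.5  97.8] [87.6 43.4] 1.02 n 353 z [0.0369 0.0403 0.0441] [0.5035 0.0974 0.0405]
s 1 [ 509.7 -103.3] [96.3 49.1] 1.94 n 245 z [0.0375 0.0426 0.0453] [ 0.5127 -0.0996  0.0423]
s 2 [511.   -4.9] [94.  46.5] 1.48 n 272 z [0.0382 0.0425 0.0449] [ 0.5099 -0.0023  0.0422]
s 3 [502.9  96.4] [97.8 47.1] 1.29 n 319 z [0.0384 0.0425 0.0453] [0.5045 0.099  0.0423]
[ 0.56493951 -0.1313713   0.293608  ]
```

>>> move_arm:
  steps:
    - {"x": 0, "y": 0, "z": 0, "yaw": 7.1}
    - {"x": 0, "y": 0, "z": 0, "yaw": 7.1}
    - {"x": 0, "y": 0, "z": 0, "yaw": 7.1}
    - {"x": 0, "y": 0, "z": 0, "yaw": 7.1}
    - {"x": 0, "y": 0, "z": 0, "yaw": 7.1}
    - {"x": 0, "y": 0, "z": 0, "yaw": 7.1}
    - {"x": 0, "y": 0, "z": 0, "yaw": 7.1}
    - {"x": 0, "y": 0, "z": 0, "yaw": 7.1}
    - {"x": 0, "y": 0, "z": 0, "yaw": 7.1}
    - {"x": 0, "y": 0, "z": 0, "yaw": 7.1}

```text
clock: 25.05
tool_pos: [0.5702, -0.1326, 0.2938]
tool_rot: [3.141, 0.0, 0.152]
contact_force: [-0.6, 0.6, -0.5]
opening: 0.0856
grip_force: 0.0
```

>>> move_arm:
  steps:
    - {"x": 0, "y": 0, "z": 0, "yaw": 6.8}
    - {"x": -2.8, "y": -1.5, "z": 2.5, "yaw": 0}
    - {"x": -2.9, "y": -1.6, "z": 2.5, "yaw": 0}
    - {"x": 0, "y": 0, "z": 3, "yaw": 0}
    - {"x": 0, "y": 0, "z": 3, "yaw": 0}
    - {"x": 0, "y": 0, "z": 0, "yaw": 0}
    - {"x": 0, "y": 0, "z": 0, "yaw": 0}
    - {"x": 0, "y": 0, "z": 0, "yaw": 0}
    - {"x": 0, "y": 0, "z": 0, "yaw": 0}

```text
clock: 25.8
tool_pos: [0.5135, -0.1038, 0.1856]
tool_rot: [3.141, -0.003, 0.039]
contact_force: [0.5, -0.5, 0.3]
opening: 0.0851
grip_force: 0.0
```

>>> move_arm:
  steps:
    - {"x": -0.1, "y": 0, "z": 3, "yaw": 0}
    - {"x": 0, "y": -0.1, "z": 3, "yaw": 0}
    - {"x": 0, "y": 0, "z": 3, "yaw": 0}
    - {"x": 0, "y": 0, "z": 2.5, "yaw": 0}
    - {"x": 0, "y": 0, "z": 1.5, "yaw": 0}
    - {"x": 0, "y": 0, "z": 0.9, "yaw": 0}
    - {"x": 0, "y": 0, "z": 0, "yaw": 0}
    - {"x": 0, "y": 0, "z": 0, "yaw": 0}

```text
clock: 26.47
tool_pos: [0.5118, -0.1028, 0.0457]
tool_rot: [3.141, -0.002, 0.039]
contact_force: [0.8, -0.1, -0.4]
opening: 0.0854
grip_force: 0.0
```

>>> move_arm:
  steps:
    - {"x": 0, "y": 0, "z": 0, "yaw": 0}
    - {"x": 0, "y": 0, "z": 0, "yaw": 0}
    - {"x": 0, "y": 0, "z": 0, "yaw": 0}
    - {"x": 0, "y": 0, "z": 0, "yaw": 0}
    - {"x": 0, "y": 0, "z": 0, "yaw": 0}
    - {"x": 0, "y": 0, "z": 0, "yaw": 0}
  grip: 0
  squeeze: 50

```text
clock: 26.97
tool_pos: [0.5115, -0.1029, 0.0459]
tool_rot: [3.141, -0.002, 0.039]
contact_force: [-1.3, 0.2, 6.7]
opening: 0.044
grip_force: 51.8
```

>>> move_arm:
  steps:
    - {"x": 0, "y": 0, "z": -1, "yaw": 0}
    - {"x": 0, "y": 0, "z": -2, "yaw": 0}
    - {"x": 0, "y": 0, "z": -2.5, "yaw": 0}
    - {"x": 0, "y": 0, "z": -2.5, "yaw": 0}
    - {"x": 0, "y": 0, "z": -2, "yaw": 0}
    - {"x": 0, "y": 0, "z": 0, "yaw": 0}

```text
clock: 27.47
tool_pos: [0.5131, -0.1029, 0.1491]
tool_rot: [3.139, -0.007, 0.039]
contact_force: [1.7, 1.0, -2.5]
opening: 0.0437
grip_force: 51.9
```

>>> move_arm:
  steps:
    - {"x": -0.07, "y": -3.0, "z": 0, "yaw": 0}
    - {"x": -0.07, "y": -4.0, "z": 0, "yaw": 0}
    - {"x": -0.07, "y": -4.0, "z": 0, "yaw": 0}
    - {"x": -0.07, "y": -4.0, "z": 0, "yaw": 0}
    - {"x": -0.07, "y": -4.0, "z": 0, "yaw": 0}
    - {"x": -0.07, "y": -4.0, "z": 0, "yaw": 0}
    - {"x": -0.07, "y": -4.0, "z": 0, "yaw": 0}
    - {"x": -0.07, "y": -4.0, "z": 0, "yaw": 0}
    - {"x": -0.06, "y": -4.0, "z": 0, "yaw": 0}
    - {"x": -0.05, "y": -3.67, "z": 0, "yaw": 0}

```text
clock: 28.3
tool_pos: [0.4877, 0.2856, 0.1442]
tool_rot: [3.141, 0.001, 0.04]
contact_force: [0.7, 0.2, -1.4]
opening: 0.0439
grip_force: 51.8
```

>>> move_arm:
  steps:
    - {"x": 0, "y": 0, "z": 0, "yaw": -7.02}
    - {"x": 0, "y": 0, "z": 0, "yaw": -7.02}
    - {"x": 0, "y": 0, "z": 0, "yaw": -7.02}
    - {"x": 0, "y": 0, "z": 0, "yaw": -7.02}
    - {"x": 0, "y": 0, "z": 0, "yaw": -7.02}
    - {"x": 0, "y": 0, "z": 0, "yaw": -7.02}
    - {"x": 0, "y": 0, "z": 0, "yaw": -7.02}
    - {"x": 0, "y": 0, "z": 0, "yaw": -7.02}
    - {"x": 0, "y": 0, "z": 0, "yaw": -7.02}
    - {"x": 0, "y": 0, "z": 0, "yaw": -7.02}

```text
clock: 29.13
tool_pos: [0.4884, 0.2829, 0.144]
tool_rot: [-3.141, 0.001, 1.27]
contact_force: [-0.5, -0.5, -2.6]
opening: 0.0436
grip_force: 52.0
```

>>> move_arm:
  steps:
    - {"x": 0, "y": 0, "z": 0, "yaw": -7.02}
    - {"x": 0, "y": 0, "z": 0, "yaw": -7.02}
    - {"x": 0, "y": 0, "z": 0, "yaw": 0}
    - {"x": 0, "y": 0, "z": 0, "yaw": 0}
    - {"x": 0, "y": 0, "z": 0, "yaw": 0}

```text
clock: 29.55
tool_pos: [0.4887, 0.2831, 0.1443]
tool_rot: [-3.141, 0.001, 1.506]
contact_force: [-0.5, -0.6, -2.5]
opening: 0.0438
grip_force: 52.0
```

>>> move_arm:
  steps:
    - {"x": 0, "y": 0, "z": 2.5, "yaw": 0}
    - {"x": 0, "y": 0, "z": 2.5, "yaw": 0}
    - {"x": 0, "y": 0, "z": 2, "yaw": 0}
    - {"x": 0, "y": 0, "z": 0.8, "yaw": 0}
    - {"x": 0, "y": 0, "z": 0.5, "yaw": 0}
    - {"x": 0, "y": 0, "z": 0.4, "yaw": 0}
    - {"x": 0, "y": 0, "z": 0, "yaw": 0}
    - {"x": 0, "y": 0, "z": 0, "yaw": 0}

```text
clock: 30.22
tool_pos: [0.4894, 0.2839, 0.0586]
tool_rot: [3.14, -0.001, 1.509]
contact_force: [0.4, -0.0, -1.2]
opening: 0.0437
grip_force: 51.9
```

>>> move_arm:
  steps:
    - {"x": 0, "y": 0, "z": 0, "yaw": 0}
    - {"x": 0, "y": 0, "z": 0, "yaw": 0}
    - {"x": 0, "y": 0, "z": 0, "yaw": 0}
    - {"x": 0, "y": 0, "z": 0, "yaw": 0}
    - {"x": 0, "y": 0, "z": -1, "yaw": 0}
    - {"x": 0, "y": 0, "z": -3, "yaw": 0}
    - {"x": 0, "y": 0, "z": -3, "yaw": 0}
    - {"x": 0, "y": 0, "z": -3, "yaw": 0}
    - {"x": 0, "y": 0, "z": 0, "yaw": 0}
  grip: 0.75

```text
clock: 30.97
tool_pos: [0.4912, 0.2861, 0.164]
tool_rot: [3.134, -0.005, 1.51]
contact_force: [1.0, 1.0, 0.6]
opening: 0.064
grip_force: 0.0
```

```bash
cat >> h.py <<'E'
def tabs():
    for n in('top','side'):
        Q=world(cap(n))
        for i,(x,y) in enumerate([(.513,-.103),(.508,-.0035),(.504,.0965)]):
            k=(Q[...,2]>.036)&(Q[...,2]<.046)&(np.hypot(Q[...,0]-x,Q[...,1]-y)<.058)
            if k.sum()>100: print(n,'nest',i+1,*rect(Q[k]))
        d=Q[...,:2]-[.4035,.2888]; a=np.radians(-3.6); rx=d@[np.cos(a),np.sin(a)]; ry=d@[-np.sin(a),np.cos(a)]
        for s in(-.086,0,.086):
            k=(abs(rx-s)<.043)&(abs(ry)<.068)&(Q[...,2]>.042)&(Q[...,2]<.058)
            if k.sum()>60: print(n,'rack',s,*rect(Q[k]))
E
python3 -c "
from h import *
tabs()"
```

```text
top nest 2 [508.7  -4.2] [90.4 43. ] 0.24 n 352 z [0.037  0.0404 0.0442]
top nest 3 [518.5  98.1] [58.3 43.2] 0.8 n 203 z [0.0372 0.0405 0.0445]
side nest 2 [509.6  -5.2] [91.4 48.8] 0.49 n 278 z [0.0386 0.0425 0.0449]
side nest 3 [504.8  96.8] [90.3 48.9] 3.69 n 316 z [0.0388 0.0424 0.0451]
side rack 0.086 [489.7 284.8] [91.1 48.9] 85.93 n 507 z [0.0446 0.0521 0.0548]
```

>>> move_arm:
  steps:
    - {"x": -2.9, "y": 0.47, "z": 0, "yaw": 0}
    - {"x": -3.8, "y": 0.47, "z": 0, "yaw": 0}
    - {"x": -3.8, "y": 0.47, "z": 0, "yaw": 0}
    - {"x": -3.8, "y": 0.47, "z": 0, "yaw": 0}
    - {"x": -3.8, "y": 0.47, "z": 0, "yaw": 0}
    - {"x": -3.8, "y": 0.47, "z": 0, "yaw": 0}
    - {"x": -3.8, "y": 0.47, "z": 0, "yaw": 0}
    - {"x": -2.9, "y": 0.47, "z": 0, "yaw": 0}
    - {"x": 0, "y": 0, "z": 0, "yaw": 7.02}
    - {"x": 0, "y": 0, "z": 0, "yaw": 7.02}
  grip: 1

```text
clock: 31.9
tool_pos: [0.5081, -0.0075, 0.1564]
tool_rot: [-3.139, 0.001, 1.253]
contact_force: [-0.1, -0.2, 0.1]
opening: 0.0855
grip_force: 0.0
```

>>> move_arm:
  steps:
    - {"x": 0, "y": 0, "z": 0, "yaw": 7.02}
    - {"x": 0, "y": 0, "z": 0, "yaw": 7.02}
    - {"x": 0, "y": 0, "z": 0, "yaw": 7.02}
    - {"x": 0, "y": 0, "z": 0, "yaw": 7.02}
    - {"x": 0, "y": 0, "z": 0, "yaw": 7.02}
    - {"x": 0, "y": 0, "z": 0, "yaw": 7.02}
    - {"x": 0, "y": 0, "z": 0, "yaw": 7.02}
    - {"x": 0, "y": 0, "z": 0, "yaw": 7.02}
    - {"x": 0, "y": 0, "z": 0, "yaw": 7.02}
    - {"x": 0, "y": 0, "z": 0, "yaw": 7.02}

```text
clock: 32.73
tool_pos: [0.508, -0.0044, 0.1567]
tool_rot: [-3.142, 0.002, 0.033]
contact_force: [0.7, -1.1, 0.2]
opening: 0.0854
grip_force: 0.0
```

>>> move_arm:
  steps:
    - {"x": 0, "y": 0, "z": 0, "yaw": 0}
    - {"x": 0, "y": 0, "z": 0, "yaw": 0}
    - {"x": 0, "y": 0, "z": 0, "yaw": 0}

```text
clock: 32.98
tool_pos: [0.5085, -0.0042, 0.1572]
tool_rot: [-3.142, 0.001, 0.043]
contact_force: [0.4, 0.6, -0.9]
opening: 0.0856
grip_force: 0.0
```

>>> move_arm:
  steps:
    - {"x": 0, "y": 0, "z": 3, "yaw": 0}
    - {"x": 0, "y": 0, "z": 3, "yaw": 0}
    - {"x": 0, "y": 0, "z": 2.5, "yaw": 0}
    - {"x": 0, "y": 0, "z": 1.6, "yaw": 0}
    - {"x": 0, "y": 0, "z": 1, "yaw": 0}
    - {"x": 0, "y": 0, "z": 0, "yaw": 0}
    - {"x": 0, "y": 0, "z": 0, "yaw": 0}

```text
clock: 33.57
tool_pos: [0.5089, -0.0041, 0.0467]
tool_rot: [-3.141, 0.001, 0.04]
contact_force: [0.5, 0.8, 0.7]
opening: 0.0852
grip_force: 0.0
```

>>> move_arm:
  steps:
    - {"x": 0, "y": 0, "z": 0, "yaw": 0}
    - {"x": 0, "y": 0, "z": 0, "yaw": 0}
    - {"x": 0, "y": 0, "z": 0, "yaw": 0}
    - {"x": 0, "y": 0, "z": 0, "yaw": 0}
    - {"x": 0, "y": 0, "z": 0, "yaw": 0}
    - {"x": 0, "y": 0, "z": 0, "yaw": 0}
  grip: 0

```text
clock: 34.07
tool_pos: [0.5097, -0.0044, 0.0479]
tool_rot: [3.141, -0.002, 0.039]
contact_force: [-0.9, 0.1, 4.4]
opening: 0.0436
grip_force: 51.7
```

>>> move_arm:
  steps:
    - {"x": 0, "y": 0, "z": -1, "yaw": 0}
    - {"x": 0, "y": 0, "z": -2, "yaw": 0}
    - {"x": 0, "y": 0, "z": -2.5, "yaw": 0}
    - {"x": 0, "y": 0, "z": -2.5, "yaw": 0}
    - {"x": 0, "y": 0, "z": -2, "yaw": 0}
    - {"x": 0, "y": 0, "z": 0, "yaw": 0}

```text
clock: 34.57
tool_pos: [0.5112, -0.004, 0.1511]
tool_rot: [3.141, -0.007, 0.039]
contact_force: [0.9, 0.6, -2.7]
opening: 0.0437
grip_force: 51.8
```

>>> move_arm:
  steps:
    - {"x": -1.1, "y": -3.2, "z": 0, "yaw": 0}
    - {"x": -1.2, "y": -3.9, "z": 0, "yaw": 0}
    - {"x": -1.2, "y": -3.9, "z": 0, "yaw": 0}
    - {"x": -1.2, "y": -3.9, "z": 0, "yaw": 0}
    - {"x": -1.2, "y": -3.9, "z": 0, "yaw": 0}
    - {"x": -1.2, "y": -3.9, "z": 0, "yaw": 0}
    - {"x": -1.2, "y": -3.9, "z": 0, "yaw": 0}
    - {"x": -1.0, "y": -3.1, "z": 0, "yaw": 0}
    - {"x": 0, "y": 0, "z": 0, "yaw": -7.02}
    - {"x": 0, "y": 0, "z": 0, "yaw": -7.02}

```text
clock: 35.4
tool_pos: [0.4022, 0.2916, 0.1466]
tool_rot: [-3.141, 0.0, 0.297]
contact_force: [0.6, -1.3, -2.7]
opening: 0.0438
grip_force: 51.9
```

>>> move_arm:
  steps:
    - {"x": 0, "y": 0, "z": 0, "yaw": -7.02}
    - {"x": 0, "y": 0, "z": 0, "yaw": -7.02}
    - {"x": 0, "y": 0, "z": 0, "yaw": -7.02}
    - {"x": 0, "y": 0, "z": 0, "yaw": -7.02}
    - {"x": 0, "y": 0, "z": 0, "yaw": -7.02}
    - {"x": 0, "y": 0, "z": 0, "yaw": -7.02}
    - {"x": 0, "y": 0, "z": 0, "yaw": -7.02}
    - {"x": 0, "y": 0, "z": 0, "yaw": -7.02}
    - {"x": 0, "y": 0, "z": 0, "yaw": -7.02}
    - {"x": 0, "y": 0, "z": 0, "yaw": -7.02}

```text
clock: 36.23
tool_pos: [0.404, 0.2882, 0.1463]
tool_rot: [-3.141, 0.001, 1.516]
contact_force: [-0.9, 0.0, -2.3]
opening: 0.0438
grip_force: 51.9
```

>>> move_arm:
  steps:
    - {"x": 0, "y": 0, "z": 0, "yaw": 0}
    - {"x": 0, "y": 0, "z": 0, "yaw": 0}
    - {"x": 0, "y": 0, "z": 0, "yaw": 0}

```text
clock: 36.48
tool_pos: [0.4042, 0.2885, 0.1465]
tool_rot: [-3.141, 0.001, 1.506]
contact_force: [-0.6, 0.0, -3.0]
opening: 0.0439
grip_force: 51.9
```

>>> move_arm:
  steps:
    - {"x": 0, "y": 0, "z": 2.5, "yaw": 0}
    - {"x": 0, "y": 0, "z": 2.5, "yaw": 0}
    - {"x": 0, "y": 0, "z": 2, "yaw": 0}
    - {"x": 0, "y": 0, "z": 0.8, "yaw": 0}
    - {"x": 0, "y": 0, "z": 0.5, "yaw": 0}
    - {"x": 0, "y": 0, "z": 0.4, "yaw": 0}
    - {"x": 0, "y": 0, "z": 0, "yaw": 0}
    - {"x": 0, "y": 0, "z": 0, "yaw": 0}

```text
clock: 37.15
tool_pos: [0.4047, 0.2893, 0.0605]
tool_rot: [3.141, -0.001, 1.509]
contact_force: [0.3, 1.0, -2.2]
opening: 0.0438
grip_force: 51.9
```

>>> move_arm:
  steps:
    - {"x": 0, "y": 0, "z": 0, "yaw": 0}
    - {"x": 0, "y": 0, "z": 0, "yaw": 0}
    - {"x": 0, "y": 0, "z": 0, "yaw": 0}
    - {"x": 0, "y": 0, "z": 0, "yaw": 0}
    - {"x": 0, "y": 0, "z": -1, "yaw": 0}
    - {"x": 0, "y": 0, "z": -3, "yaw": 0}
    - {"x": 0, "y": 0, "z": -3, "yaw": 0}
    - {"x": 0, "y": 0, "z": -3, "yaw": 0}
    - {"x": 0, "y": 0, "z": 0, "yaw": 0}
    - {"x": 0, "y": 0, "z": 0, "yaw": 0}
  grip: 0.75

```text
clock: 37.98
tool_pos: [0.4053, 0.2893, 0.1618]
tool_rot: [3.138, -0.002, 1.509]
contact_force: [-0.2, -0.6, -0.4]
opening: 0.0639
grip_force: 0.0
```

```bash
python3 -c "
from h import *
tabs()"
```

```text
top nest 3 [503.5  98. ] [88.  43.5] 0.78 n 354 z [0.0368 0.04   0.0437]
top rack 0.086 [488.3 285.4] [89.6 45.2] 86.42 n 325 z [0.0462 0.0503 0.0542]
side nest 3 [504.2  96.5] [90.7 48. ] 1.23 n 262 z [0.0398 0.0426 0.0451]
side rack 0 [404.8 289.2] [91.6 47.1] 88.03 n 571 z [0.0452 0.0523 0.0548]
side rack 0.086 [490.3 284.8] [92.6 49.6] 85.9 n 510 z [0.0453 0.0522 0.0549]
```

>>> move_arm:
  steps:
    - {"x": -2.65, "y": 1.58, "z": 0, "yaw": 0}
    - {"x": -2.65, "y": 1.58, "z": 0, "yaw": 0}
    - {"x": -2.65, "y": 1.58, "z": 0, "yaw": 0}
    - {"x": -2.65, "y": 1.58, "z": 0, "yaw": 0}
    - {"x": -2.65, "y": 1.58, "z": 0, "yaw": 0}
    - {"x": -2.65, "y": 1.58, "z": 0, "yaw": 0}
    - {"x": -2.65, "y": 1.58, "z": 0, "yaw": 0}
    - {"x": 0, "y": 0, "z": 0, "yaw": 7.02}
    - {"x": 0, "y": 0, "z": 0, "yaw": 7.02}
    - {"x": 0, "y": 0, "z": 0, "yaw": 7.02}
  grip: 1

```text
clock: 38.92
tool_pos: [0.5027, 0.0959, 0.1583]
tool_rot: [-3.139, 0.001, 1.134]
contact_force: [0.1, 0.5, -0.3]
opening: 0.0856
grip_force: 0.0
```

>>> move_arm:
  steps:
    - {"x": 0, "y": 0, "z": 0, "yaw": 7.02}
    - {"x": 0, "y": 0, "z": 0, "yaw": 7.02}
    - {"x": 0, "y": 0, "z": 0, "yaw": 7.02}
    - {"x": 0, "y": 0, "z": 0, "yaw": 7.02}
    - {"x": 0, "y": 0, "z": 0, "yaw": 7.02}
    - {"x": 0, "y": 0, "z": 0, "yaw": 7.02}
    - {"x": 0, "y": 0, "z": 0, "yaw": 7.02}
    - {"x": 0, "y": 0, "z": 0, "yaw": 7.02}
    - {"x": 0, "y": 0, "z": 0, "yaw": 7.02}
    - {"x": 0, "y": 0, "z": 0, "yaw": 0}

```text
clock: 39.75
tool_pos: [0.5026, 0.0968, 0.1586]
tool_rot: [3.141, 0.002, 0.037]
contact_force: [0.0, 0.1, -0.2]
opening: 0.0852
grip_force: 0.0
```

>>> move_arm:
  steps:
    - {"x": 0, "y": 0, "z": 0, "yaw": 0}
    - {"x": 0, "y": 0, "z": 0, "yaw": 0}
    - {"x": 0, "y": 0, "z": 0, "yaw": 0}

```text
clock: 40.0
tool_pos: [0.5031, 0.0969, 0.1593]
tool_rot: [-3.142, 0.001, 0.041]
contact_force: [-0.5, 0.1, 0.6]
opening: 0.0855
grip_force: 0.0
```

>>> move_arm:
  steps:
    - {"x": 0, "y": 0, "z": 3, "yaw": 0}
    - {"x": 0, "y": 0, "z": 3, "yaw": 0}
    - {"x": 0, "y": 0, "z": 2.6, "yaw": 0}
    - {"x": 0, "y": 0, "z": 1.6, "yaw": 0}
    - {"x": 0, "y": 0, "z": 1, "yaw": 0}
    - {"x": 0, "y": 0, "z": 0, "yaw": 0}
    - {"x": 0, "y": 0, "z": 0, "yaw": 0}

```text
clock: 40.58
tool_pos: [0.5034, 0.0972, 0.0477]
tool_rot: [-3.141, 0.0, 0.04]
contact_force: [0.5, 0.0, 0.4]
opening: 0.0855
grip_force: 0.0
```

>>> move_arm:
  steps:
    - {"x": 0, "y": 0, "z": 0, "yaw": 0}
    - {"x": 0, "y": 0, "z": 0, "yaw": 0}
    - {"x": 0, "y": 0, "z": 0, "yaw": 0}
    - {"x": 0, "y": 0, "z": 0, "yaw": 0}
    - {"x": 0, "y": 0, "z": 0, "yaw": 0}
    - {"x": 0, "y": 0, "z": 0, "yaw": 0}
  grip: 0

```text
clock: 41.08
tool_pos: [0.5041, 0.097, 0.0489]
tool_rot: [3.141, -0.002, 0.039]
contact_force: [-0.6, -0.2, 5.4]
opening: 0.044
grip_force: 51.8
```

>>> move_arm:
  steps:
    - {"x": 0, "y": 0, "z": -1, "yaw": 0}
    - {"x": 0, "y": 0, "z": -2, "yaw": 0}
    - {"x": 0, "y": 0, "z": -2.5, "yaw": 0}
    - {"x": 0, "y": 0, "z": -2.5, "yaw": 0}
    - {"x": 0, "y": 0, "z": -2, "yaw": 0}
    - {"x": 0, "y": 0, "z": 0, "yaw": 0}

```text
clock: 41.58
tool_pos: [0.5056, 0.0976, 0.1521]
tool_rot: [-3.141, -0.007, 0.039]
contact_force: [1.3, 0.1, -2.2]
opening: 0.044
grip_force: 51.8
```

>>> move_arm:
  steps:
    - {"x": -2.25, "y": -2.56, "z": 0, "yaw": 0}
    - {"x": -2.25, "y": -2.56, "z": 0, "yaw": 0}
    - {"x": -2.25, "y": -2.56, "z": 0, "yaw": 0}
    - {"x": -2.25, "y": -2.56, "z": 0, "yaw": 0}
    - {"x": -2.25, "y": -2.56, "z": 0, "yaw": 0}
    - {"x": -2.25, "y": -2.56, "z": 0, "yaw": 0}
    - {"x": -2.25, "y": -2.56, "z": 0, "yaw": 0}
    - {"x": -2.25, "y": -2.56, "z": 0, "yaw": 0}
    - {"x": 0, "y": 0, "z": 0, "yaw": -7.02}
    - {"x": 0, "y": 0, "z": 0, "yaw": -7.02}

```text
clock: 42.42
tool_pos: [0.3131, 0.2961, 0.1477]
tool_rot: [3.141, 0.0, 0.296]
contact_force: [0.4, -0.4, -1.4]
opening: 0.0442
grip_force: 51.8
```

>>> move_arm:
  steps:
    - {"x": 0, "y": 0, "z": 0, "yaw": -7.02}
    - {"x": 0, "y": 0, "z": 0, "yaw": -7.02}
    - {"x": 0, "y": 0, "z": 0, "yaw": -7.02}
    - {"x": 0, "y": 0, "z": 0, "yaw": -7.02}
    - {"x": 0, "y": 0, "z": 0, "yaw": -7.02}
    - {"x": 0, "y": 0, "z": 0, "yaw": -7.02}
    - {"x": 0, "y": 0, "z": 0, "yaw": -7.02}
    - {"x": 0, "y": 0, "z": 0, "yaw": -7.02}
    - {"x": 0, "y": 0, "z": 0, "yaw": -7.02}
    - {"x": 0, "y": 0, "z": 0, "yaw": -7.02}

```text
clock: 43.25
tool_pos: [0.3152, 0.2939, 0.1475]
tool_rot: [-3.141, 0.001, 1.516]
contact_force: [0.3, -0.3, -2.2]
opening: 0.0438
grip_force: 51.8
```

>>> move_arm:
  steps:
    - {"x": 0, "y": 0, "z": 0, "yaw": 0}
    - {"x": 0, "y": 0, "z": 0, "yaw": 0}
    - {"x": 0, "y": 0, "z": 0, "yaw": 0}

```text
clock: 43.5
tool_pos: [0.3154, 0.2942, 0.1475]
tool_rot: [-3.141, 0.0, 1.506]
contact_force: [1.1, 0.4, -3.1]
opening: 0.0439
grip_force: 51.8
```

>>> move_arm:
  steps:
    - {"x": 0, "y": 0, "z": 2.5, "yaw": 0}
    - {"x": 0, "y": 0, "z": 2.5, "yaw": 0}
    - {"x": 0, "y": 0, "z": 2, "yaw": 0}
    - {"x": 0, "y": 0, "z": 0.8, "yaw": 0}
    - {"x": 0, "y": 0, "z": 0.5, "yaw": 0}
    - {"x": 0, "y": 0, "z": 0.4, "yaw": 0}
    - {"x": 0, "y": 0, "z": 0, "yaw": 0}
    - {"x": 0, "y": 0, "z": 0, "yaw": 0}

```text
clock: 44.17
tool_pos: [0.3158, 0.2949, 0.0614]
tool_rot: [3.141, -0.001, 1.509]
contact_force: [-0.0, -0.8, -2.3]
opening: 0.0439
grip_force: 51.8
```

>>> move_arm:
  steps:
    - {"x": 0, "y": 0, "z": 0, "yaw": 0}
    - {"x": 0, "y": 0, "z": 0, "yaw": 0}
    - {"x": 0, "y": 0, "z": 0, "yaw": 0}
    - {"x": 0, "y": 0, "z": 0, "yaw": 0}
    - {"x": 0, "y": 0, "z": -1, "yaw": 0}
    - {"x": 0, "y": 0, "z": -3, "yaw": 0}
    - {"x": 0, "y": 0, "z": -3, "yaw": 0}
    - {"x": 0, "y": 0, "z": -3, "yaw": 0}
    - {"x": 0, "y": 0, "z": -3, "yaw": 0}
    - {"x": 0, "y": 0, "z": -3, "yaw": 0}
  grip: 0.75

```text
clock: 45.0
tool_pos: [0.315, 0.2944, 0.2221]
tool_rot: [-3.141, 0.0, 1.51]
contact_force: [0.8, -0.1, 0.4]
opening: 0.0639
grip_force: 0.0
```

```bash
python3 - <<'E'
from h import *
tabs()
c=cap('top','top6'); W=world(c); s=cap('side','side6'); Ws=world(s)
b=(470,240,545,290); print('bar',*rect(sel(W,b,(.065,.12)))); print('pad',*rect(sel(W,b,(.014,.035))))
print('bar s',*rect(sel(Ws,(440,200,500,260),(.067,.12))))
print('key',*rect(sel(W,(420,165,490,220),(.178,.21))))
# hooks: wire profile
for n,Q in(('t',W),('s',Ws)):
  for h,(y0) in(('l',.25),('r',.076)):
    k=(abs(Q[...,1]-y0)<.03)&(Q[...,0]>.57)&(Q[...,0]<.67)&(Q[...,2]>.115)&(Q[...,2]<.16)
    P=Q[k]; print(n,h)
    for x in np.arange(.58,.67,.01):
        q=P[(P[:,0]>=x)&(P[:,0]<x+.01)]
        if len(q): print('  ',x.round(3),len(q),q.mean(0).round(4),q[:,2].max().round(4))
im=np.vstack([cv2.resize(cv2.imread('pics/top6.png')[120:220,190:440],(750,300),interpolation=cv2.INTER_CUBIC),cv2.resize(cv2.imread('pics/side6.png')[170:290,180:480],(750,300),interpolation=cv2.INTER_CUBIC)])
cv2.imwrite('pics/c6.png',im); print(readout.get_obs()['tool_pos'])
E
```

```text
top rack -0.086 [320.4 295.1] [88.8 37.4] 83.45 n 222 z [0.0463 0.0506 0.0544]
top rack 0 [403.5 289.9] [90.7 45.3] 85.91 n 402 z [0.0461 0.0501 0.0542]
top rack 0.086 [488.1 286. ] [90.2 45.8] 86.94 n 389 z [0.0458 0.0505 0.0542]
side rack -0.086 [316.2 295.1] [92.2 47. ] 87.54 n 649 z [0.0451 0.0521 0.0545]
side rack 0 [405.  289.5] [90.5 47. ] 86.91 n 574 z [0.0451 0.0522 0.0549]
side rack 0.086 [489.3 285.2] [92.2 46.6] 85.66 n 506 z [0.045  0.052  0.0546]
bar [ 497.3 -277.9] [ 18.2 142.9] 4.87 n 247 z [0.0748 0.0804 0.0842]
pad [ 505.6 -302. ] [184.8 118.3] 88.12 n 604 z [0.0155 0.0191 0.0231]
bar s [ 533.5 -344.3] [ 68.4 293.6] 19.2 n 188 z [0.0687 0.0803 0.0862]
key [ 667.7 -148.3] [103.5  21.9] 77.32 n 242 z [0.1811 0.1873 0.191 ]
t l
   0.59 1 [0.5999 0.2531 0.1479] 0.1479
   0.6 10 [0.6044 0.2494 0.145 ] 0.1498
   0.61 9 [0.6152 0.2493 0.1341] 0.1418
   0.62 10 [0.6245 0.2495 0.1301] 0.1354
   0.63 10 [0.6344 0.2481 0.1326] 0.1358
   0.64 11 [0.6455 0.2489 0.1313] 0.1382
   0.65 11 [0.6549 0.2478 0.1303] 0.1336
   0.66 10 [0.6648 0.2474 0.1316] 0.1352
t r
   0.59 8 [0.594  
[... 290 characters left out ...]
.1306] 0.1361
s l
   0.59 1 [0.5992 0.2502 0.1462] 0.1462
   0.6 14 [0.6047 0.2515 0.1453] 0.1503
   0.61 8 [0.6144 0.2532 0.1334] 0.1384
   0.62 9 [0.6252 0.2504 0.1332] 0.1361
   0.63 10 [0.6347 0.2507 0.1332] 0.1357
   0.64 9 [0.6448 0.2496 0.1326] 0.1349
   0.65 11 [0.6553 0.2493 0.1327] 0.1359
   0.66 10 [0.6656 0.2488 0.1337] 0.1362
s r
   0.59 11 [0.5952 0.0773 0.1448] 0.1495
   0.6 10 [0.6048 0.0785 0.1352] 0.1453
   0.61 7 [0.6155 0.0766 0.1328] 0.1376
   0.62 9 [0.6252 0.076  0.1328] 0.1369
   0.63 7 [0.635  0.0761 0.1325] 0.1345
   0.64 9 [0.6441 0.0743 0.1336] 0.1364
   0.65 8 [0.655  0.0751 0.1321] 0.1361
   0.66 7 [0.6653 0.074  0.132 ] 0.1349
[0.31594231 0.29419004 0.22110837]
```

View pics/c6.png

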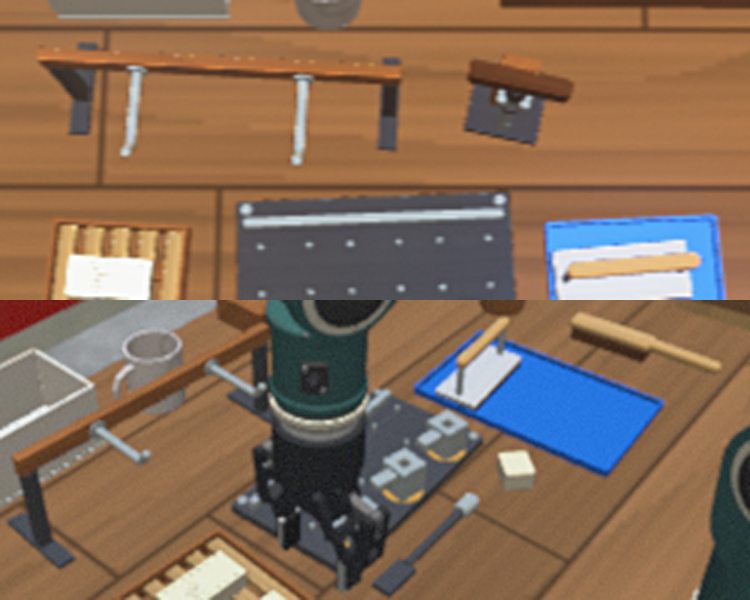

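The tablets are on the rack. The pad has been knocked aside: its bar is now centred at about (633,268) in the crop's upper half, i.e. world (0.497, -0.278), turned 5°. I'm going to fetch it.

>>> move_arm:
  steps:
    - {"x": -1.47, "y": 3.16, "z": 0, "yaw": 0}
    - {"x": -1.47, "y": 3.16, "z": 0, "yaw": 0}
    - {"x": -1.47, "y": 3.16, "z": 0, "yaw": 0}
    - {"x": -1.47, "y": 3.16, "z": 0, "yaw": 0}
    - {"x": -1.47, "y": 3.16, "z": 0, "yaw": 0}
    - {"x": -1.47, "y": 3.16, "z": 0, "yaw": 0}
    - {"x": -3.54, "y": 0.22, "z": 0, "yaw": 0}
    - {"x": -3.54, "y": 0.22, "z": 0, "yaw": 0}
    - {"x": -3.54, "y": 0.22, "z": 0, "yaw": 0}
    - {"x": -3.54, "y": 0.22, "z": 0, "yaw": 0}
  grip: 1

```text
clock: 46.03
tool_pos: [0.4983, 0.0515, 0.2189]
tool_rot: [-3.138, 0.0, 1.511]
contact_force: [0.8, 0.1, 0.4]
opening: 0.0855
grip_force: 0.0
```

>>> move_arm:
  steps:
    - {"x": -3.54, "y": 0.22, "z": 0, "yaw": 0}
    - {"x": -3.54, "y": 0.22, "z": 0, "yaw": 0}
    - {"x": -3.54, "y": 0.22, "z": 0, "yaw": 0}
    - {"x": -3.54, "y": 0.22, "z": 0, "yaw": 0}
    - {"x": -3.54, "y": 0.22, "z": 0, "yaw": 0}
    - {"x": -3.54, "y": 0.22, "z": 0, "yaw": 0}
    - {"x": -3.54, "y": 0.22, "z": 0, "yaw": 0}
    - {"x": -3.54, "y": 0.22, "z": 0, "yaw": 0}
    - {"x": -3.54, "y": 0.22, "z": 0, "yaw": 0}
    - {"x": -3.54, "y": 0.22, "z": 0, "yaw": 0}

```text
clock: 46.87
tool_pos: [0.4986, -0.303, 0.2187]
tool_rot: [-3.139, -0.001, 1.51]
contact_force: [-0.3, 0.0, 0.7]
opening: 0.0854
grip_force: 0.0
```

>>> move_arm:
  steps:
    - {"x": 0, "y": 0, "z": 0, "yaw": -4.25}
    - {"x": 0, "y": 0, "z": 0, "yaw": -4.25}
    - {"x": 0, "y": 0, "z": 0, "yaw": 0}
    - {"x": 0, "y": 0, "z": 0, "yaw": 0}
    - {"x": 0, "y": 0, "z": 0, "yaw": 0}

```text
clock: 47.28
tool_pos: [0.4995, -0.3009, 0.2198]
tool_rot: [-3.14, -0.001, 1.657]
contact_force: [-0.7, -0.4, 0.6]
opening: 0.0857
grip_force: 0.0
```

```bash
python3 - <<'E'
from h import *
Q=world(cap('side'))
k=(abs(Q[...,0]-.497)<.05)&(abs(Q[...,1]+.278)<.085)&(Q[...,2]>.066)&(Q[...,2]<.095); print('bar s',*rect(Q[k]))
print(readout.get_obs()['tool_pos'])
E
```

```text
bar s [ 499.7 -277.3] [ 19.8 141.3] 5.11 n 134 z [0.0738 0.0823 0.086 ]
[ 0.49963655 -0.30098496  0.22014683]
```

>>> move_arm:
  steps:
    - {"x": -0.2, "y": 0, "z": 3, "yaw": 0}
    - {"x": 0, "y": 0, "z": 3, "yaw": 0}
    - {"x": 0, "y": 0, "z": 3, "yaw": 0}
    - {"x": 0, "y": 0, "z": 2.5, "yaw": 0}
    - {"x": 0, "y": 0, "z": 1.5, "yaw": 0}
    - {"x": 0, "y": 0, "z": 1, "yaw": 0}
    - {"x": 0, "y": 0, "z": 0, "yaw": 0}
    - {"x": 0, "y": 0, "z": 0, "yaw": 0}

```text
clock: 48.0
tool_pos: [0.5005, -0.3035, 0.0814]
tool_rot: [3.141, 0.0, 1.658]
contact_force: [0.4, -0.1, -0.3]
opening: 0.0856
grip_force: 0.0
```

>>> move_arm:
  steps:
    - {"x": 0, "y": 0, "z": 0, "yaw": 0}
    - {"x": 0, "y": 0, "z": 0, "yaw": 0}
    - {"x": 0, "y": 0, "z": 0, "yaw": 0}
    - {"x": 0, "y": 0, "z": 0, "yaw": 0}
    - {"x": 0, "y": 0, "z": 0, "yaw": 0}
    - {"x": 0, "y": 0, "z": 0, "yaw": 0}
    - {"x": 0, "y": 0, "z": 0, "yaw": 0}
  grip: 0
  squeeze: 110

```text
clock: 48.58
tool_pos: [0.5006, -0.3038, 0.0814]
tool_rot: [3.14, 0.001, 1.658]
contact_force: [1.2, -0.1, 2.5]
opening: 0.0151
grip_force: 107.3
```

>>> move_arm:
  steps:
    - {"x": 0, "y": 0, "z": -1, "yaw": 0}
    - {"x": 0, "y": 0, "z": -2, "yaw": 0}
    - {"x": 0, "y": 0, "z": -2.5, "yaw": 0}
    - {"x": 0, "y": 0, "z": -2.5, "yaw": 0}
    - {"x": 0, "y": 0, "z": -2.5, "yaw": 0}
    - {"x": 0, "y": 0, "z": -1.5, "yaw": 0}
    - {"x": 0, "y": 0, "z": 0, "yaw": 0}
    - {"x": 0, "y": 0, "z": 0, "yaw": 0}

```text
clock: 49.25
tool_pos: [0.4995, -0.3039, 0.2006]
tool_rot: [-3.141, 0.001, 1.658]
contact_force: [-0.9, -1.1, -4.3]
opening: 0.0147
grip_force: 107.8
```

```bash
python3 - <<'E'
from h import *
o=readout.get_obs(); print(o['tool_pos'],o['ft_torque'].round(2))
c=cap('side','side7'); Q=world(c); x,y,z=o['tool_pos']
k=(abs(Q[...,0]-x)<.05)&(abs(Q[...,1]-y-.025)<.09)&(Q[...,2]>z-.024)&(Q[...,2]<z+.01)
yy=Q[k]; 
for a in np.arange(-.06,.09,.015):
    q=yy[(yy[:,1]>y+.025+a-.0)&(yy[:,1]<y+.025+a+.015)]
    if len(q)>3: print('bar',a.round(3),len(q),q.mean(0).round(4),q[:,2].max().round(4))
k=(abs(Q[...,0]-x)<.06)&(abs(Q[...,1]-y-.025)<.1)&(Q[...,2]>z-.085)&(Q[...,2]<z-.05); print('pad',*rect(Q[k]))
P=Q[k]; A=np.c_[P[:,:2]-P[:,:2].mean(0),np.ones(len(P))]
top=least_squares(lambda p:A@p-P[:,2],[0,0,P[:,2].mean()],loss='soft_l1',f_scale=.002).x; print(top.round(4))
cv2.imwrite('pics/s7b.png',cv2.resize(cv2.imread('pics/side7.png')[100:240,320:500],(750,583),interpolation=cv2.INTER_CUBIC))
E
```

```text
[ 0.49945097 -0.30392057  0.20057303] [-0.07  0.03  0.01]
bar -0.045 9 [ 0.4913 -0.3126  0.1995] 0.2072
bar -0.03 55 [ 0.4946 -0.2989  0.1989] 0.2104
bar -0.015 20 [ 0.4939 -0.2899  0.1996] 0.2086
bar 0.0 16 [ 0.4927 -0.2723  0.2007] 0.2055
bar 0.015 15 [ 0.4909 -0.256   0.2016] 0.2053
bar 0.03 17 [ 0.4903 -0.2406  0.2002] 0.2036
bar 0.045 15 [ 0.4888 -0.2247  0.1996] 0.2052
bar 0.06 26 [ 0.4894 -0.212   0.1932] 0.2039
pad [ 497.1 -279.5] [ 66.6 155.4] 4.31 n 500 z [0.1289 0.1408 0.1442]
[ 0.0494 -0.0204  0.1403]
```

View pics/s7b.png

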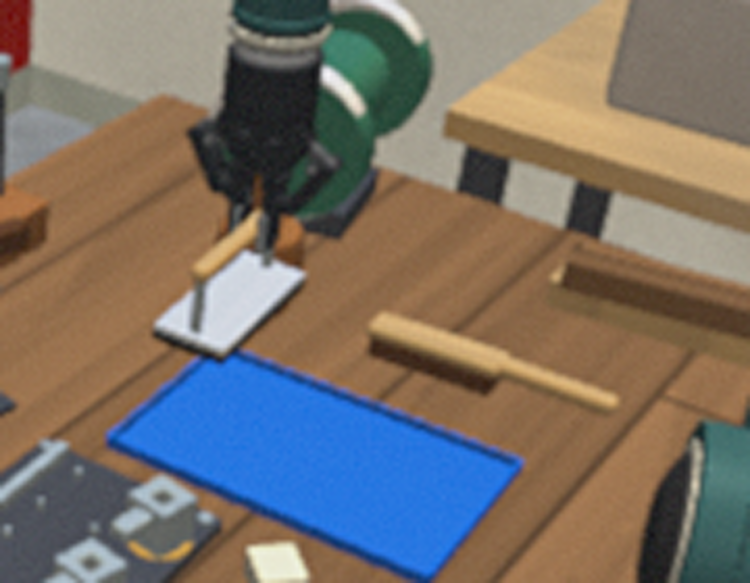

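The side crop shows the pad held level under the fingers at (230,300). I'm carrying it to the front of hook_r.

>>> move_arm:
  steps:
    - {"x": 0, "y": 0, "z": 0, "yaw": 3.9}
    - {"x": 0, "y": 0, "z": 0, "yaw": 3.9}
    - {"x": 1.5, "y": -0.08, "z": 0, "yaw": 0}
    - {"x": 3, "y": -0.08, "z": 0, "yaw": 0}
    - {"x": 3, "y": -0.08, "z": 0, "yaw": 0}
    - {"x": 3, "y": -0.08, "z": 0, "yaw": 0}
    - {"x": 3, "y": -0.08, "z": 0, "yaw": 0}
    - {"x": 3, "y": -0.08, "z": 0, "yaw": 0}
    - {"x": 3, "y": -0.08, "z": 0, "yaw": 0}
    - {"x": 3, "y": -0.08, "z": 0, "yaw": 0}

```text
clock: 50.13
tool_pos: [0.503, -0.0765, 0.1993]
tool_rot: [-3.139, -0.001, 1.524]
contact_force: [-0.2, -0.2, -2.7]
opening: 0.015
grip_force: 107.7
```

>>> move_arm:
  steps:
    - {"x": 3, "y": -0.08, "z": 0, "yaw": 0}
    - {"x": 3, "y": -0.08, "z": 0, "yaw": 0}
    - {"x": 3, "y": -0.08, "z": 0, "yaw": 0}
    - {"x": 3, "y": 0, "z": 0, "yaw": 0}
    - {"x": 1.5, "y": 0, "z": 0, "yaw": 0}
    - {"x": 0, "y": 0, "z": 0.8, "yaw": 0}
    - {"x": 0, "y": 0, "z": 0.9, "yaw": 0}
    - {"x": 0, "y": 0, "z": 0.9, "yaw": 0}
    - {"x": 0, "y": 0, "z": 0, "yaw": 0}
    - {"x": 0, "y": 0, "z": 0, "yaw": 0}

```text
clock: 50.97
tool_pos: [0.508, 0.0551, 0.1734]
tool_rot: [-3.139, 0.0, 1.52]
contact_force: [-0.7, -0.1, -3.7]
opening: 0.0146
grip_force: 107.6
```

```bash
python3 - <<'E'
from h import *
o=readout.get_obs(); print(o['tool_pos'],o['tool_rot'])
c=cap('side','side8'); Q=world(c); x,y,z=o['tool_pos']
k=(abs(Q[...,0]-x)<.06)&(abs(Q[...,1]-y-.025)<.1)&(Q[...,2]>z-.075)&(Q[...,2]<z-.05); print('pad',*rect(Q[k]))
k=(abs(Q[...,0]-x)<.015)&(Q[...,1]>y+.02)&(Q[...,1]<y+.1)&(Q[...,2]>z-.02)&(Q[...,2]<z+.01); print('bar',Q[k].mean(0),rect(Q[k]))
cv2.imwrite('pics/s8b.png',cv2.resize(cv2.imread('pics/side8.png')[130:270,190:370],(750,583),interpolation=cv2.INTER_CUBIC))
E
```

```text
[0.50801518 0.05507609 0.1734308 ] [-3.13885570e+00  4.63976260e-04  1.52035889e+00]
pad [509.5  78.8] [150.9  67.6] 87.25 n 835 z [0.102  0.1135 0.1163]
bar [0.50721868 0.11629104 0.17202127] (array([508.7, 113. ]), array([74.7, 17.5]), 88.0, 'n', 158, 'z', array([0.1626, 0.174 , 0.1778]))
```

View pics/s8b.png

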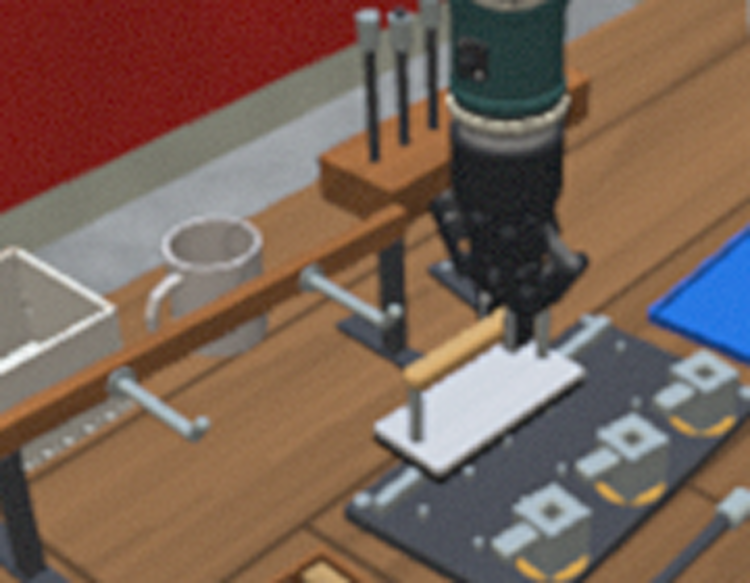

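The hook tip (390,315) lies level with the window between bar and pad. Moving forward now.

>>> move_arm:
  steps:
    - {"x": 0, "y": 1.0, "z": 0, "yaw": 0}
    - {"x": 0, "y": 1.5, "z": 0, "yaw": 0}
    - {"x": 0, "y": 1.5, "z": 0, "yaw": 0}
    - {"x": 0, "y": 1.5, "z": 0, "yaw": 0}
    - {"x": 0, "y": 1.5, "z": 0, "yaw": 0}
    - {"x": 0, "y": 0.5, "z": 0, "yaw": 0}
    - {"x": 0, "y": 0, "z": 0, "yaw": 0}

```text
clock: 51.6
tool_pos: [0.5852, 0.0522, 0.1748]
tool_rot: [3.141, -0.001, 1.52]
contact_force: [0.4, 0.3, -3.4]
opening: 0.0151
grip_force: 107.8
```

>>> move_arm:
  steps:
    - {"x": 0, "y": 1.0, "z": 0, "yaw": 0}
    - {"x": 0, "y": 1.0, "z": 0, "yaw": 0}
    - {"x": 0, "y": 1.0, "z": 0, "yaw": 0}
    - {"x": 0, "y": 0.7, "z": 0, "yaw": 0}
    - {"x": 0, "y": 0, "z": 0, "yaw": 0}
    - {"x": 0, "y": 0, "z": 0, "yaw": 0}

```text
clock: 52.1
tool_pos: [0.6207, 0.051, 0.1745]
tool_rot: [-3.141, -0.0, 1.522]
contact_force: [-0.7, -0.8, -2.8]
opening: 0.0149
grip_force: 107.9
```

Clear of contact. Lowering onto the wire.

>>> move_arm:
  steps:
    - {"x": 0, "y": 0, "z": 0.8, "yaw": 0}
    - {"x": 0, "y": 0, "z": 0.8, "yaw": 0}
    - {"x": 0, "y": 0, "z": 0.4, "yaw": 0}
    - {"x": 0, "y": 0, "z": 0.3, "yaw": 0}
    - {"x": 0, "y": 0, "z": 0.2, "yaw": 0}
    - {"x": 0, "y": 0, "z": 0, "yaw": 0}
    - {"x": 0, "y": 0, "z": 0, "yaw": 0}
    - {"x": 0, "y": 0, "z": 0, "yaw": 0}

```text
clock: 52.77
tool_pos: [0.6208, 0.0509, 0.15]
tool_rot: [3.141, -0.0, 1.522]
contact_force: [1.1, 0.8, -4.1]
opening: 0.0149
grip_force: 107.9
```

>>> move_arm:
  steps:
    - {"x": 0, "y": 0, "z": 0.15, "yaw": 0}
    - {"x": 0, "y": 0, "z": 0.1, "yaw": 0}
    - {"x": 0, "y": 0, "z": 0, "yaw": 0}
    - {"x": 0, "y": 0, "z": 0, "yaw": 0}
    - {"x": 0, "y": 0, "z": 0, "yaw": 0}

```text
clock: 53.18
tool_pos: [0.621, 0.0509, 0.1481]
tool_rot: [3.14, 0.0, 1.522]
contact_force: [-2.1, -1.0, 5.7]
opening: 0.0147
grip_force: 108.6
```

```bash
python3 - <<'E'
from h import *
c=cap('side','side9')
cv2.imwrite('pics/s9b.png',cv2.resize(cv2.imread('pics/side9.png')[130:250,220:370],(750,600),interpolation=cv2.INTER_CUBIC))
E
```

```text
(no output)
```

View pics/s9b.png

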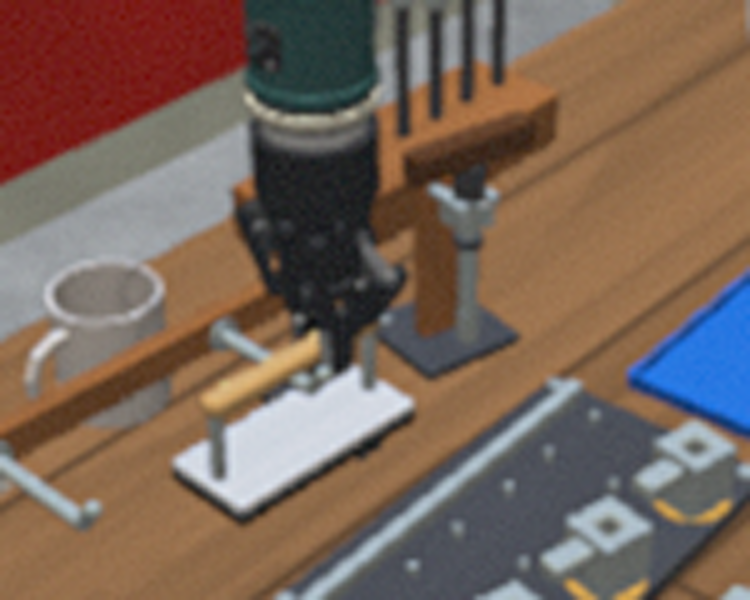

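The bar lies across the hook wire at (265,360), with the tip showing in front of it at (315,378). Releasing.

>>> move_arm:
  steps:
    - {"x": 0, "y": 0, "z": 0, "yaw": 0}
    - {"x": 0, "y": 0, "z": 0, "yaw": 0}
    - {"x": 0, "y": 0, "z": 0, "yaw": 0}
    - {"x": 0, "y": 0, "z": 0, "yaw": 0}
    - {"x": 0, "y": 0, "z": 0, "yaw": 0}
    - {"x": 0, "y": 0, "z": -1, "yaw": 0}
    - {"x": 0, "y": 0, "z": -2, "yaw": 0}
    - {"x": 0, "y": 0, "z": -3, "yaw": 0}
    - {"x": 0, "y": 0, "z": -3, "yaw": 0}
    - {"x": 0, "y": 0, "z": -3, "yaw": 0}
  grip: 0.5

```text
clock: 54.07
tool_pos: [0.6204, 0.0511, 0.2691]
tool_rot: [-3.142, -0.0, 1.522]
contact_force: [0.3, 0.3, 0.5]
opening: 0.0425
grip_force: 0.0
```

>>> move_arm:
  steps:
    - {"x": 0, "y": -3, "z": -1, "yaw": 0}
    - {"x": 0, "y": -4, "z": 0, "yaw": 0}
    - {"x": 0, "y": -4, "z": 0, "yaw": 0}
    - {"x": 0, "y": -4, "z": 0, "yaw": 0}
    - {"x": 0, "y": 0, "z": 0, "yaw": 0}
    - {"x": 0, "y": 0, "z": 0, "yaw": 0}
    - {"x": 0, "y": 0, "z": 0, "yaw": 0}
    - {"x": 0, "y": 0, "z": 0, "yaw": 0}
    - {"x": 0, "y": 0, "z": 0, "yaw": 0}

```text
clock: 54.82
tool_pos: [0.4719, 0.0584, 0.2776]
tool_rot: [3.141, -0.001, 1.521]
contact_force: [-0.4, 0.7, -0.0]
opening: 0.0424
grip_force: 0.0
```

```bash
python3 - <<'E'
from h import *
tabs()
for n in('top','side'):
    Q=world(cap(n,n+'10'))
    k=(abs(Q[...,0]-.62)<.016)&(abs(Q[...,1]-.0755)<.08)&(Q[...,2]>.135)&(Q[...,2]<.17); print(n,'bar',*rect(Q[k]))
    for y in(.015,.045,.105,.135):
        q=Q[k]; q=q[abs(q[:,1]-y)<.012]; print(y,np.percentile(q[:,2],90).round(4) if len(q) else None,len(q))
    k=(np.hypot(Q[...,0]-.6685,Q[...,1]+.149)<.06)&(Q[...,2]>.178)&(Q[...,2]<.21); print(n,'key',*rect(Q[k]))
cv2.imwrite('pics/s10b.png',cv2.resize(cv2.imread('pics/side10.png')[130:330,190:440],(750,600),interpolation=cv2.INTER_CUBIC))
E
```

```text
top rack -0.086 [314.8 296.2] [91.6 44.9] 86.52 n 417 z [0.0464 0.0503 0.0541]
top rack 0 [403.6 290.4] [90.5 44.8] 86.56 n 399 z [0.0463 0.0503 0.0542]
top rack 0.086 [488.3 286.4] [91.2 45.9] 86.7 n 390 z [0.0462 0.0503 0.0544]
side rack -0.086 [316.  295.2] [92.5 47.5] 86.85 n 653 z [0.0456 0.0521 0.0545]
side rack 0 [405.3 289. ] [91.3 47.7] 87.44 n 575 z [0.0445 0.052  0.0547]
side rack 0.086 [488.8 285.2] [91.8 49. ] 86.26 n 511 z [0.0447 0.0521 0.0548]
top bar [623.8  75.6] [139.6  16.1] 84.43 n 45 z [0.1432 0.1481 0.1526]
0.015 0.1514 36
0.045 None 0
0.105 None 0
0.135 0.1509 7
top key [ 667.9 -148.4] [103.5  21.5] 77.62 n 246 z [0.1807 0.1871 0.1908]
side bar [617.   75.1] [142.6  25. ] 87.0 n 234 z [0.1397 0.1491 0.1532]
0.015 0.1527 31
0.045 0.152 37
0.105 0.1527 40
0.135 0.1521 46
side key [ 676.9 -109.6] [26.1 14.8] 56.89 n 16 z [0.1792 0.1872 0.1906]
```

View pics/s10b.png

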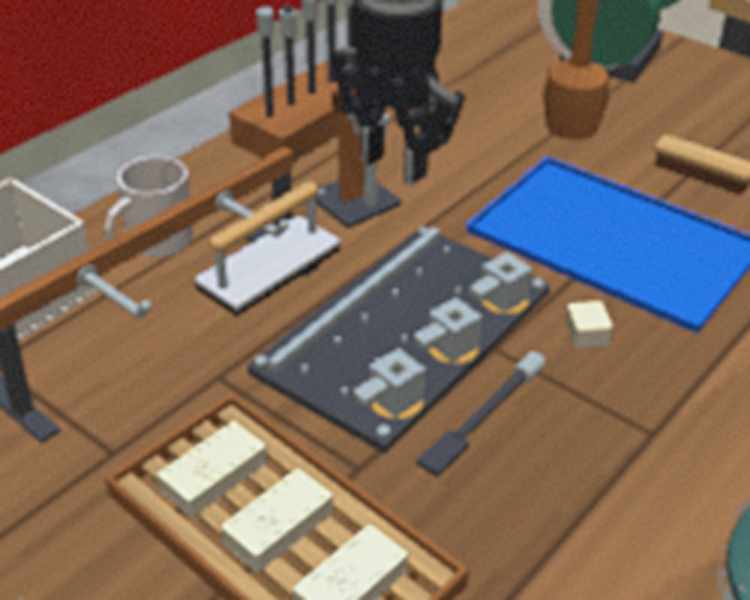

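The picture shows the pad hanging level on hook_r at (265,215), three tablets on the rack and the key in its clip. Handing in.

```bash
python3 -c "
from h import *
print(ctrl.finish_job())"
```

```text
the job is handed in; nothing more can be done
None
```

I cleared the station and handed the job in at about 55 s on the robot's clock: all three clamps were opened with the key, the three tablets lie flat on the rack, the key is back in its clip, and the one pad present hangs level on hook_r. The hand-in call returned no verdict, so this rests on my last camera check.

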